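Clamp a length bar in the keyed setting jig

TASK

Clamp the length bar that lies in the setting jig's channel: put the red wing key in the jig's lock and turn it clockwise to its stop to draw the jaw back, then push it along the channel until it rests fully against the end stop. Turn the key back home so that the jaw grips the bar, withdraw the key and put it back in its wooden stand, fully down, leaving the other things on the table where they are.

Things in the scene. Friction and masses are not known exactly. Their poses are not given: they have to be found in the camera images.
- jig: Setting jig, fixed: dark grey base 140 x 210 x 8 mm, origin at the centre of its underside, z up. Its channel runs along its y, floor z = 8 mm, open at -y. Fixed rail: face x = +25, top z = 26, 18 mm at y < 10. Entry rail: face x = +3, y -104 to +14, top z = 18 mm; then the jaw, y 30 to 75, top z = 27.5 mm. Lock housing on the -x side, 68 x 66 mm, top z = 36 mm. Bar fully home: centre x = 16, y = 40 mm.
- stop_face (a point): Point on the face of the end stop (at y = +85 mm of the jig, top 34 mm above the table) that the middle of the bar's front end meets when the bar is home; axes as the jig's, y towards the stop. Bolt heads on the base plate are under 14 mm high.
- lock_mouth (a point): Centre of the key slot, on top of the lock's steel cover plate, 36 mm above the table, at x = -36, y = +50 mm of the jig, same axes. Slot 11 mm wide (x), 27 mm long (y); rotor slot 5 mm below it 10 mm, tapering to 7.5 mm wide. The key goes straight down 20 mm until its collar lies on the plate, wing centre 29 mm above this point. Green dot: wing points at it at home; red dot: at the stop.
- cam_lock (a joint): Angle of the lock's rotor, turned by the key: 0 home, grows clockwise from above, stop at 1.4 rad (80 degrees). Takes 0.15 N m. The key has 0.07 rad of play in it each way, so turn a little past. Let go part-way it springs back, not fully home; at the stop it stays (past dead centre). The key passes only within 0.2 rad of home; turned, its bits are caught under the plate and it stands by itself.
- clamp_jaw (a joint): Slide of the steel jaw, m: 0 = sprung fully towards the rail (gap 14.5 mm, too narrow for the bar), 0.0035 = gripping the 18 mm bar, about 0.0075 = drawn back by the cam at the key's stop (gap 22 mm, the bar passes).
- key_grip (a point): Centre of the red flat wing of the loose key (90 g): 12 mm thick (x), 38 mm wide (y), 28 mm tall. Below it a neck 10 mm long and a collar of 28 mm diameter. z up along the key; collar underside 29 mm, tip 49 mm below this point. The bits at the tip are 22 mm over all along y, 6 mm thick, in line with the wing. A half turn makes no difference. Starts upright in its stand.
- key: The key itself, origin at its tip, 49 mm below key_grip; axes the same.
- stand_mouth (a point): Centre of the slot in the top of the fixed hardwood key stand (46 x 62 mm, 40 mm high, on a foot 58 x 74 mm), on its top face. Slot 11 mm wide (x), 27 mm long (y), 24 mm deep; the parked key's collar lies on the top face, its wing's centre 29 mm above this point.
- bar_center (a point): Centre of the loose ground steel length bar, 18 x 90 x 26 mm (0.33 kg), long axis y. It starts lying in the jig's channel, 62 to 82 mm short of the end stop, its front end before the closed jaw; the upper 16 mm of its rear end stand clear above the rails there. Pressed hard it clings to the fingers: draw back a little along the channel before lifting away.
- length_bar: The length bar, origin at the centre of its underside, 13 mm below bar_center; axes the same.
- v_block: Bystander: grey V-block 40 x 42 x 34 mm; origin at the centre of its underside.
- short_bar: Bystander: steel length bar 18 x 48 x 26 mm; origin at the centre of its underside.
- eye_loupe: Bystander: black eye loupe, 33 mm diameter, 32 mm high; origin at the centre of its underside.
- long_bar: Bystander: steel length bar 18 x 125 x 26 mm; origin at the centre of its underside.

How it is judged (in metres and radians):
On the way, in this order (a step that is already met when the one before it is completed fails the run):
1. the key is fully in the lock and turned clockwise to its stop, so that the jaw is drawn back (value of joint cam_lock above 1.28 rad and value of joint clamp_jaw above 0.0065 m and horizontal distance between key_grip and lock_mouth below 0.006 m and z of key_grip in the frame of lock_mouth below 0.032 m), for 0.2 s.
2. with the jaw drawn back, the bar rests against the end stop (y of bar_center in the frame of jig above 0.037 m and value of joint cam_lock above 1.1 rad), for 0.2 s.
3. the key, still in the lock, is turned back home and the jaw grips the bar (y of bar_center in the frame of jig above 0.037 m and value of joint cam_lock below 0.15 rad and value of joint clamp_jaw between 0.0022 and 0.0048 m and x of bar_center in the frame of jig above 0.0145 m and z of bar_center in the frame of jig below 0.023 m and horizontal distance between key_grip and lock_mouth below 0.006 m and z of key_grip in the frame of lock_mouth below 0.032 m), for 0.2 s.
At the end, for the whole second after the job is handed in: The bar lies in the channel within 3 mm of the end stop, gripped between jaw and rail; the lock is home (within 0.15 rad); the key stands in its wooden stand, fully down (within 4 mm), upright, at rest (y of bar_center in the frame of jig above 0.037 m and value of joint cam_lock below 0.15 rad and value of joint clamp_jaw between 0.0022 and 0.0048 m and x of bar_center in the frame of jig above 0.0145 m and z of bar_center in the frame of jig below 0.023 m and distance between bar_center and stop_face below 0.049 m and horizontal distance between key_grip and stand_mouth below 0.007 m and z of key_grip in the frame of stand_mouth below 0.033 m and angle between key_grip's own z axis and vertical below 0.15 rad and linear speed of each of key, length_bar below 0.02 m/s); the robot touches nothing.
It fails at once if another loose thing on the table is shifted by more than 20 mm (distance of any of v_block, short_bar, eye_loupe, long_bar from where it was at the start of the episode above 0.02 m).
It also fails if it takes over 72 s, if anything falls off the work surface, if the arm or the gripper's body presses on something with over 40 N, if the wrist force passes 120 N, or if a joint passes its speed limit or range.

ROBOT

A 7-joint arm with a two-finger parallel gripper is mounted at the origin on a cart in front of the work surface, level with it; the furniture and walls round the work are solid. World frame = base frame: x ahead of the robot, y to its left, z up, the work surface at z = 0. Lengths are in m, angles in degrees, forces in N, time in s.
With the tool pointing down it reaches from about 0.4 to 0.875 m from the base axis. Payload 6.5 kg.
Tool frame: the origin (TCP) lies between the finger pads; the fingertips stand 19 mm ahead of it and the grasp point (between the pads) is the TCP; z points along the fingers, y is the direction in which the jaws open and shut (so a half turn about z gives the same grasp; the last joint's range is limited). The gripper opens to 85 mm and grips with 20 to 120 N. Pads are 22 mm wide; open, the fingers measure 114 mm over their backs; the gripper's body (76 mm by 85 mm) begins 54 mm behind the grasp point. The pads swing forward as they close: fully open they stand 13 mm farther back than shut.
Start: joints at [68.686, 30.733, -0.252, 88.115, 0.149, 61.152, -4.079], TCP at [0.196, -0.62, 0.25] pointing down, gripper open.
Joint ranges: [-154.64, 154.64], [-21.42, 123.67], [-72.66, 72.17], [13.99, 137.28], [-74.86, 254.86], [10.95, 109.41], [-158.01, 158.01]. Speed limits (degrees/s): [136.94, 136.94, 180, 180, 180, 180, 180].

INTERFACE

Orientations are given as a 3x3 rotation matrix whose columns are the frame's x, y, z axes.
In Python, from plant import sensors, cams, arm gives the robot as it stands.
- The arm moves only by the tool drive_tool, never from a script. Its argument "commands" is a list of rows, each a list of 2 entries, a list of its own where there are three numbers: the shift along the tool's x, y, z in mm, then the turn, a rotation vector about the tool's x, y, z in rad. A call has 1 to 10 rows; each row is the pose to reach, as a shift and turn from the pose commanded when the call began, along the tool's axes at that moment; what a row does not reach only later rows make up. A row lasts 1/8 s, in which the tool goes at most 62.5 mm and 10.7 degrees, less where a joint would pass 70% of its speed; a pose out of reach is approached as far as the arm can. A call with a gripper value outside its range is refused whole. "claw" is the finger opening in mm, from 0 to 85.4, set as the call begins (left out, the last holds). The fingers move at their own pace and stop on an object; the grip force is fixed at half the most. Time passes only in rows, so rows that repeat a pose let the fingers close. It gives the time, the measured TCP pose, the force and the opening at its end, in the units of the state.
- sensors.read_state(): the state, without advancing time (a new reading comes with each control period).
- cams.capture(name): name is "scene" or "side" or "wrist"; returns (picture, depth): 384x512x3 uint8, blue, green, red; 384x512 float32, m along the optical axis (not along the pixel's ray), 0 where there is no reading.
- cams.camera_model(name): a dict with "fx", "fy", "cx", "cy" (pixels), "pose" (4x4, takes a point from camera to world coordinates); the wrist camera has in their place "mount" (4x4, takes a point from camera to tool coordinates, whose origin is the TCP and whose axes are the flange's). Camera axes: x right, y down, z forward; pixel columns grow to the right and rows downward; lengths in m; the calibration is good to about 2 mm. The wrist camera is an equidistant fisheye: a pixel r from the principal point sees the ray r / f radians off the axis. A picture is of the moment at which its call begins: read the wrist's pose just before it. camera_model takes no time and is no camera call.
- arm.close_job(): hands the job in, once; it reports no verdict.
The state is a dict: "clock": time; "joint_positions": joint angles; "joint_velocities": joint speeds; "joint_efforts": joint torques, N m; "tcp_pos": TCP position; "ee_rot": TCP orientation; "wrist_force": force on the tool from outside, world axes, zero at the start; "moment": the same for the moment, N m; "width": finger opening in m.
Only numpy, scipy, OpenCV 4.12 (cv2) and the standard library are available. Lean on these libraries where they do the work, as an engineer would, in place of code of your own. Each camera call takes 0.05 s, during which the arm holds its last target.

## Working session

There is one attempt and no reset: what is moved stays moved. The work goes in short steps, Python scripts to look and compute and a tool call to move; the robot and the scene stay as the last step left them, time stands still between calls to the robot, and variables do not carry over. Pictures are saved under pics/ and viewed, and the job is handed in when it is done.

Besides the shell and the picture viewer there is one more tool, called after "Emit:" by a JSON object that holds its "op" and its "data", one argument or row to a line. drive_tool: Moves the arm, as the interface text tells. Its arguments: {"type":"object","properties":{"commands":{"type":"array","items":{"type":"array"}},"claw":{"type":"number"}},"required":["commands"]}

```bash
mkdir -p pics; ls
python3 - <<'E'
from plant import sensors,cams,arm
import cv2,numpy as np
np.set_printoptions(precision=4,suppress=True)
print(sensors.read_state())
for n in ['scene','side','wrist']:
    m=cams.camera_model(n);print(n,m)
    p,d=cams.capture(n);cv2.imwrite(f'pics/{n}0.png',p);np.save(f'{n}0.npy',d)
E
```

```text
pics
{'clock': 0.0, 'joint_positions': array([68.6865, 30.7785, -0.2556, 88.1705,  0.149 , 61.152 , -4.0811]), 'joint_velocities': array([ 0.0533,  0.0708,  0.0419, -0.0582,  0.0626, -0.0343,  0.0073]), 'joint_efforts': array([ -0.0012, -58.3424,   1.0481, -25.911 ,   0.0123,   0.0095,
        -0.    ]), 'tcp_pos': array([ 0.1955, -0.6193,  0.2494]), 'ee_rot': array([[ 0.9536,  0.3011, -0.0006],
       [ 0.3011, -0.9536,  0.0016],
       [-0.0001, -0.0018, -1.    ]]), 'wrist_force': array([-0.4718,  1.109 ,  0.6073]), 'moment': array([ 0.0192,  0.0149, -0.0093]), 'width': 0.08535716263629609}
scene {'fx': 417.11306172502077, 'fy': 417.11306172502077, 'cx': 255.53088254158183, 'cy': 196.03149615282908, 'pose': array([[ 0.8724, -0.3723,  0.3166,  0.102 ],
       [-0.4886, -0.6513,  0.5805, -0.7518],
       [-0.0099, -0.6612, -0.7502,  1.0888],
       [ 0.    ,  0.    ,  0.    ,  1.    ]])}
side {'fx': 364.3033841614898, 'fy': 364.3033841614898, 'cx': 254.9187023929599, 'cy': 195.3138281486534, 'pose': array([[-0.9981,  0.0353, -0.0512,  0.5766],
       [ 0.062 ,  0.4847, -0.8725,  0.8934],
       [-0.006 , -0.874 , -0.4859,  0.5278],
       [ 0.    ,  0.    ,  0.    ,  1.    ]])}
wrist {'fx': 297.3186396354542, 'fy': 297.3186396354542, 'cx': 255.51316299796486, 'cy': 185.6277333346076, 'mount': array([[ 0.0007, -0.96  , -0.2801,  0.0697],
       [ 1.    ,  0.0005,  0.0008, -0.0013],
       [-0.0006, -0.2801,  0.96  , -0.1238],
       [ 0.    ,  0.    ,  0.    ,  1.    ]])}
```

View pics/scene0.png

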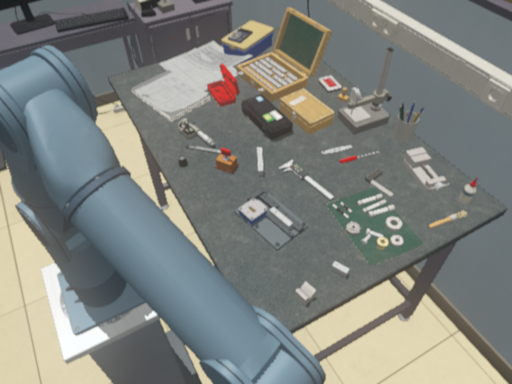

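View pics/side0.png

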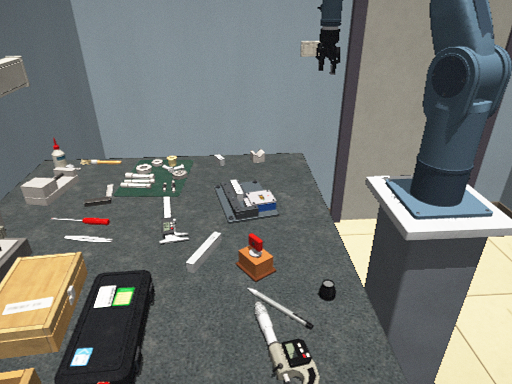

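View pics/wrist0.png

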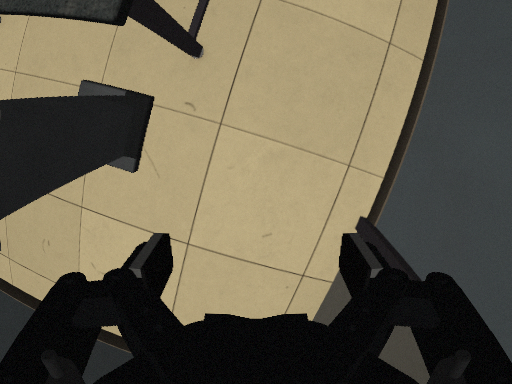

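The scene view shows the jig near (270,218), the key stand near (227,162), the long bar at (260,160), the short bar at (341,269), the V-block at (306,291) and the loupe at (183,161). I'll zoom in and measure.

```bash
cat > h.py <<'E'
import numpy as np,cv2
np.set_printoptions(precision=4,suppress=True)
def cloud(n,d,m):
    v,u=np.mgrid[0:384,0:512]
    P=np.stack([(u-m['cx'])/m['fx']*d,(v-m['cy'])/m['fy']*d,d],-1)
    T=m['pose'];return P@T[:3,:3].T+T[:3,3]
def rect(pts):
    (c,s,a)=cv2.minAreaRect((pts[:,:2]*1000).astype(np.float32));return np.array(c)/1000,s,a
E
python3 - <<'E'
from h import *
from plant import cams
P={n:cloud(n,np.load(n+'0.npy'),cams.camera_model(n)) for n in['scene','side']}
np.savez('cl.npz',**P)
for n,pts in [('scene',[(260,160),(227,157),(227,165),(183,161),(253,208),(290,215),(272,237),(341,268),(306,288),(275,216),(250,185),(220,240)]),('side',[(256,240),(256,262),(204,250),(240,190),(268,200),(220,157),(258,155),(327,290),(300,220)])]:
    for u,v in pts: print(n,u,v,P[n][v,u])
a=cv2.imread('pics/scene0.png');cv2.imwrite('pics/s_z.png',cv2.resize(a[140:260,170:330],None,fx=5,fy=5,interpolation=2))
a=cv2.imread('pics/side0.png');cv2.imwrite('pics/d_z.png',cv2.resize(a[170:290,180:340],None,fx=5,fy=5,interpolation=2))
E
```

```text
scene 260 160 [0.6508 0.2159 0.0266]
scene 227 157 [0.5431 0.2683 0.0494]
scene 227 165 [0.5308 0.246  0.0339]
scene 183 161 [0.4033 0.354  0.0248]
scene 253 208 [0.5132 0.0205 0.0371]
scene 290 215 [ 0.6162 -0.0459  0.0087]
scene 272 237 [ 0.5199 -0.0911  0.0052]
scene 341 268 [ 0.6309 -0.3004  0.0262]
scene 306 288 [ 0.5037 -0.3057  0.0293]
scene 275 216 [ 0.5624 -0.0379  0.028 ]
scene 250 185 [0.5696 0.1452 0.0012]
scene 220 240 [ 0.3719 -0.0164  0.0005]
side 256 240 [0.5392 0.2838 0.0829]
side 256 262 [0.5405 0.3022 0.0404]
side 204 250 [0.6526 0.2361 0.0267]
side 240 190 [ 0.5652 -0.0287  0.0334]
side 268 200 [0.4909 0.0389 0.0359]
side 220 157 [ 0.6284 -0.2906  0.0265]
side 258 155 [ 0.4939 -0.3095  0.0219]
side 327 290 [0.4079 0.3765 0.0249]
side 300 220 [0.4101 0.09   0.0006]
```

View pics/s_z.png

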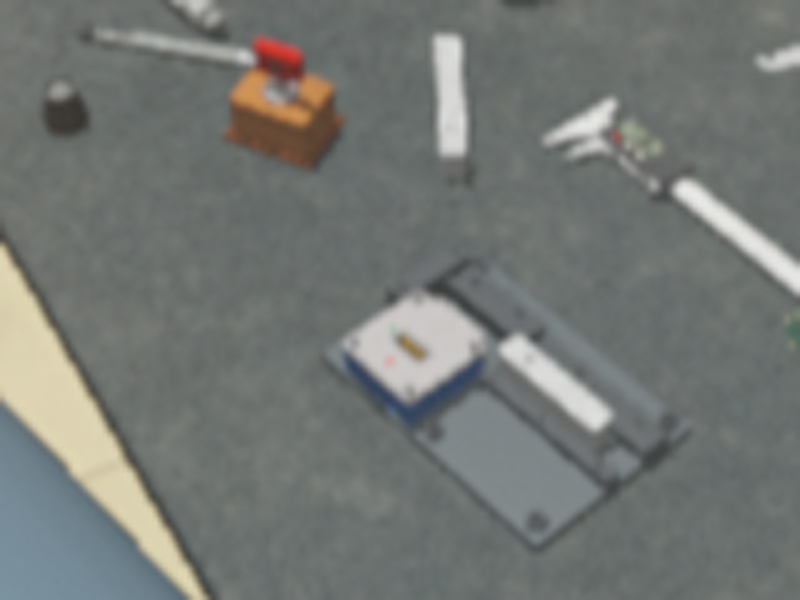

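View pics/d_z.png

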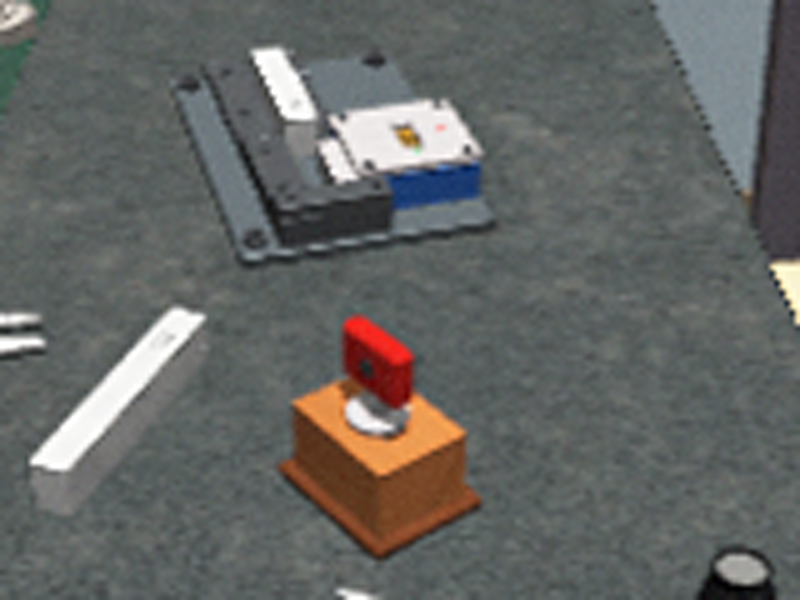

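Run:
```python
from h import *
P=np.load('cl.npz')
for n,off in[('scene',(170,140)),('side',(180,170))]:
    img=cv2.imread(f'pics/{n}0.png').astype(int);C=P[n]
    b,g,r=[img[...,i] for i in range(3)]
    red=(r>150)&(g<60)&(b<60)
    x,y,z=[C[...,i] for i in range(3)]
    box=(x>.45)&(x<.62)&(y>.2)&(y<.36)
    k=C[red&box&(z>.04)];print(n,'key',len(k),k.mean(0),k[:,2].max(),rect(k))
    wood=(r>b+40)&box&~red
    for lo,hi in[(.036,.044)]:
        w=C[wood&(z>lo)&(z<hi)];print('stand top',len(w),w.mean(0),rect(w))
    jb=(x>.4)&(x<.72)&(y>-.16)&(y<.14)
    pl=C[jb&(z>.033)&(z<.042)&(b>150)&(r>150)]
    num,lab,st,ce=cv2.connectedComponentsWithStats((jb&(z>.02)&(z<.045)&(b>140)&(r>140)&(abs(b-r)<40)).astype(np.uint8))
    for i in range(1,num):
        if st[i,4]>15:
            q=C[lab==i];print('comp',st[i],q.mean(0),rect(q))
    dk=C[jb&(z>.003)&(z<.05)];print('jig all',rect(dk[dk[:,2]>.004]))
    y2=C[img.sum(2)>0]
    sg=C[jb&(z>.03)&(r>b+40)&(g>b+20)];print('gold',len(sg),sg.mean(0) if len(sg) else 0)
```

```text
scene key 11 [0.5376 0.2679 0.0841] 0.08926189716602106 (array([0.5374, 0.2673]), (9.441144943237305, 25.613431930541992), 33.258304595947266)
stand top 110 [0.5365 0.2657 0.0403] (array([0.5388, 0.2712]), (49.137664794921875, 63.87666320800781), 35.325469970703125)
comp [239 199  28  21 327] [0.5118 0.0193 0.0359] (array([0.5142, 0.0254]), (80.72969818115234, 79.16485595703125), 12.221453666687012)
comp [270 207  23  19 141] [ 0.575  -0.0521  0.0335] (array([ 0.5786, -0.0477]), (30.303752899169922, 98.00053405761719), 13.204119682312012)
jig all (array([ 0.5605, -0.0098]), (299.5585021972656, 317.3788146972656), 89.96778869628906)
gold 4 [0.5105 0.0209 0.0319]
side key 53 [0.5405 0.2758 0.0827] 0.08544375250718395 (array([0.5408, 0.2741]), (10.91950798034668, 36.686851501464844), 37.63703155517578)
stand top 304 [0.5415 0.2824 0.0401] (array([0.5411, 0.2737]), (47.429954528808594, 64.86681365966797), 32.98417282104492)
comp [230 180  13  14  87] [ 0.5759 -0.0495  0.0342] (array([ 0.5729, -0.0529]), (23.895851135253906, 93.61803436279297), 11.593092918395996)
comp [244 190  32  17 309] [0.5161 0.0217 0.0353] (array([0.5159, 0.0221]), (78.0879135131836, 72.8289794921875), 12.053176879882812)
jig all (array([0.6141, 0.0019]), (263.3612365722656, 232.15341186523438), 12.331214904785156)
gold 3 [0.5045 0.0161 0.033 ]
```

```bash
cat >> h.py <<'E'
from scipy.spatial.transform import Rotation as R
def Rt(deg):
    a=np.radians(deg);y=np.array([np.cos(a),np.sin(a),0]);z=np.array([0,0,-1.]);return np.stack([np.cross(y,z),y,z],1)
def delta(p,deg,s=None):
    from plant import sensors
    s=s or sensors.read_state()
    R0=s['ee_rot'];d=R0.T@(np.array(p)-s['tcp_pos'])*1000
    print('t',s['clock'],'shift',d.round(1),'rot',R.from_matrix(R0.T@Rt(deg)).as_rotvec().round(3))
def shot(n,name):
    from plant import sensors,cams
    s=sensors.read_state();p,d=cams.capture(n);m=cams.camera_model(n)
    cv2.imwrite(f'pics/{name}.png',p)
    if n=='wrist':
        T=np.eye(4);T[:3,:3]=s['ee_rot'];T[:3,3]=s['tcp_pos'];T=T@m['mount']
        v,u=np.mgrid[0:384,0:512];a=(u-m['cx'])/m['fx'];b=(v-m['cy'])/m['fy'];r=np.hypot(a,b)+1e-9
        k=np.tan(r)/r
        C=np.stack([a*k*d,b*k*d,d],-1)@T[:3,:3].T+T[:3,3]
        np.savez(f'{name}.npz',C=C,p=p,T=T)
    else:
        C=cloud(n,d,m);np.savez(f'{name}.npz',C=C,p=p)
    return p,C
def ray(T,u,v,z,m):
    a=(u-m['cx'])/m['fx'];b=(v-m['cy'])/m['fy'];r=np.hypot(a,b)+1e-9
    q=T[:3,:3]@np.array([a/r*np.sin(r),b/r*np.sin(r),np.cos(r)]);o=T[:3,3]
    return o+q*(z-o[2])/q[2]
E
python3 -c "
from h import *
delta([.52,-.02,.27],12)"
```

```text
t 0.15 shift [ 489.9 -473.9  -19.8] rot [-0.001 -0.001 -1.474]
```

Emit:
{"op": "drive_tool", "data": {
  "commands": [
    [[490,-474,-20],[0,0,-1.474]],
    [[490,-474,-20],[0,0,-1.474]],
    [[490,-474,-20],[0,0,-1.474]],
    [[490,-474,-20],[0,0,-1.474]],
    [[490,-474,-20],[0,0,-1.474]],
    [[490,-474,-20],[0,0,-1.474]],
    [[490,-474,-20],[0,0,-1.474]],
    [[490,-474,-20],[0,0,-1.474]],
    [[490,-474,-20],[0,0,-1.474]],
    [[490,-474,-20],[0,0,-1.474]]
  ]
}}

```text
clock: 1.4
tcp_pos: [0.4937, -0.0689, 0.2687]
ee_rot: [[-0.207, 0.978, 0.0], [0.978, 0.207, -0.0], [-0.0, 0.0, -1.0]]
wrist_force: [1.6, -1.2, -0.7]
width: 0.0854
```

Emit:
{"op": "drive_tool", "data": {
  "commands": [
    [[42,36,0],[0,0,0]],
    [[42,36,0],[0,0,0]],
    [[42,36,0],[0,0,0]],
    [[42,36,0],[0,0,0]]
  ]
}}

```text
clock: 1.9
tcp_pos: [0.519, -0.0236, 0.2684]
ee_rot: [[-0.205, 0.979, -0.001], [0.979, 0.205, -0.001], [-0.001, -0.001, -1.0]]
wrist_force: [-0.2, 0.1, 0.2]
width: 0.0859
```

```bash
python3 -c "
from h import *
from plant import sensors
print(sensors.read_state()['tcp_pos'])
p,C=shot('wrist','w1')
cv2.imwrite('pics/w1b.png',cv2.resize(p,None,fx=1.5,fy=1.5))
"
```

```text
[ 0.519  -0.0236  0.2684]
```

View pics/w1b.png

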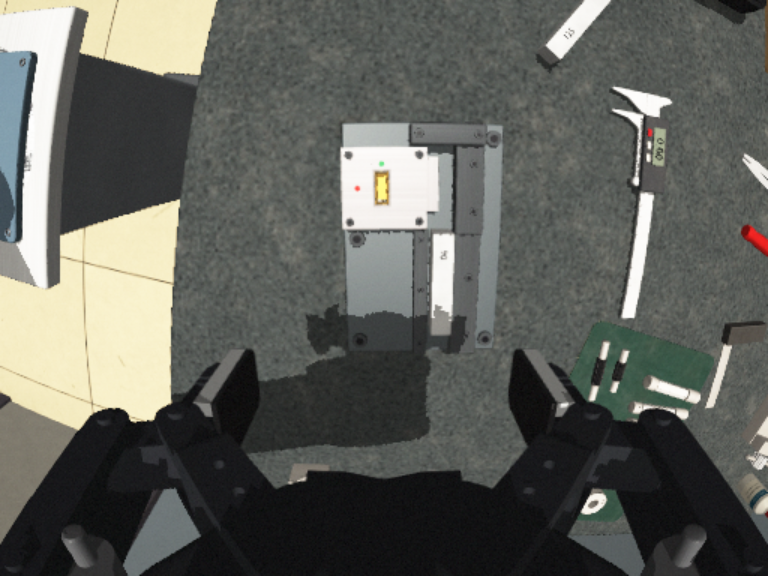

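The wrist view shows the lock slot at (382,187), the green dot at (381,163), the red dot at (357,188), and the bar from (443,234) to (441,335), all in the 1.5x picture.

Run:
```python
from h import *
from plant import cams
m=cams.camera_model('wrist');f=np.load('w1.npz');C,p,T=f['C'],f['p'].astype(int),f['T']
b,g,r=[p[...,i] for i in range(3)];u,v=np.meshgrid(range(512),range(384))
def rr(mask,z,name):
    n,lab,st,ce=cv2.connectedComponentsWithStats(mask.astype(np.uint8))
    i=1+np.argmax(st[1:,4]);vv,uu=np.where(lab==i)
    Q=np.array([ray(T,a,c,z,m) for a,c in zip(uu,vv)])
    print(name,len(uu),st[i],Q.mean(0),rect(Q),'depthz',np.median(C[lab==i][:,2]));return Q
win=(u>215)&(u<320)&(v>75)&(v<240)
rr(win&(r>b+60)&(g>b+40),.036,'slot')
rr(win&(g>r+60),.036,'green');rr(win&(r>g+80)&(r>b+80),.036,'red')
rr(win&(u<293)&(v<160)&((r>170)&(b>150)|(r>b+50)),.036,'plate')
rr(win&(v>154)&(u>280)&(r>150),.034,'bar')
rr(win&(v<154)&(u>284)&(r>150),.0275,'jaw')
```

```text
slot 178 [250 114   9  22 178] [0.5063 0.019  0.036 ] (array([0.5064, 0.0188]), (9.59896469116211, 25.319107055664062), 11.940892219543457) depthz 0.01640836418394165
green 8 [253 108   3   3   8] [0.5024 0.0372 0.036 ] (array([0.5026, 0.0371]), (2.37009334564209, 2.3977434635162354), 11.816946983337402) depthz 0.03677804408983182
red 8 [237 124   3   3   8] [0.4877 0.0142 0.036 ] (array([0.4878, 0.0144]), (2.396528959274292, 2.414396047592163), 11.399057388305664) depthz 0.03684578135222255
plate 3980 [ 227   83   66   70 3980] [0.5087 0.0261 0.036 ] (array([0.5114, 0.0283]), (78.2986068725586, 83.54008483886719), 11.731413841247559) depthz 0.03575389708316623
bar 772 [287 155  16  64 772] [ 0.5713 -0.041   0.034 ] (array([ 0.5728, -0.0478]), (18.35049057006836, 83.17994689941406), 12.578375816345215) depthz 0.03405490841514808
jaw 745 [285 102  17  50 745] [0.5529 0.0267 0.0275] (array([0.5538, 0.0258]), (19.857036590576172, 61.05531692504883), 12.713882446289062) depthz 0.008760423286378716
```

```bash
python3 -c "
from h import *
delta([.555,.235,.22],35)"
```

```text
t 1.95 shift [245.7  88.2  48.3] rot [-0.001  0.001 -0.404]
```

Emit:
{"op": "drive_tool", "data": {
  "commands": [
    [[246,88,48],[0,0,-0.404]],
    [[246,88,48],[0,0,-0.404]],
    [[246,88,48],[0,0,-0.404]],
    [[246,88,48],[0,0,-0.404]],
    [[246,88,48],[0,0,-0.404]],
    [[246,88,48],[0,0,-0.404]],
    [[246,88,48],[0,0,-0.404]]
  ]
}}

```text
clock: 2.82
tcp_pos: [0.5553, 0.2342, 0.2207]
ee_rot: [[-0.573, 0.82, 0.0], [0.82, 0.573, -0.002], [-0.002, -0.001, -1.0]]
wrist_force: [0.8, 0.4, 0.2]
width: 0.085
```

```bash
python3 -c "
from h import *
from plant import sensors
print(sensors.read_state()['tcp_pos'])
p,C=shot('wrist','w2')
cv2.imwrite('pics/w2b.png',cv2.resize(p,None,fx=1.5,fy=1.5))
"
```

```text
[0.5553 0.2342 0.2207]
```

View pics/w2b.png

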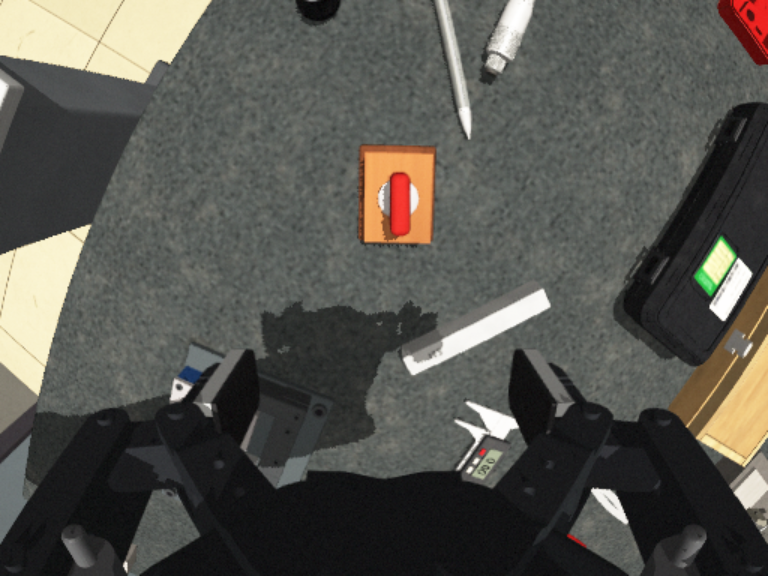

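The wrist view shows the red wing at (400,204) and the stand's top from about (362,153) to (435,243), in the 1.5x picture.

Run:
```python
from h import *
from plant import cams
m=cams.camera_model('wrist');f=np.load('w2.npz');C,p,T=f['C'],f['p'].astype(int),f['T']
b,g,r=[p[...,i] for i in range(3)];u,v=np.meshgrid(range(512),range(384))
win=(u>230)&(u<300)&(v>90)&(v<170)
red=win&(r>120)&(g<60)&(b<60)
n,lab,st,ce=cv2.connectedComponentsWithStats(red.astype(np.uint8))
k=lab==1+np.argmax(st[1:,4])
print('n',k.sum(),np.percentile(C[k][:,2],[5,50,95]))
top=k&(C[...,2]>.078)
Q=np.array([ray(T,a,c,.083,m) for c,a in zip(*np.where(top))]);print('wing',rect(Q))
w=win&(r>b+60)&(C[...,2]>.034)&(C[...,2]<.045)
Q=np.array([ray(T,a,c,.040,m) for c,a in zip(*np.where(w|k&(C[...,2]<.06)))]);print('stand',rect(Q),np.median(C[w][:,2]))
w2=win&(r>b+40)&(g<140)
q=C[win&(abs(C[...,2]-.012)<.006)];print(len(q),rect(q))
```

```text
n 489 [0.0808 0.0825 0.0838]
wing (array([0.5381, 0.273 ]), (10.689342498779297, 35.74800491333008), 35.528587341308594)
stand (array([0.5387, 0.2733]), (45.70903015136719, 62.25640869140625), 34.59454345703125) 0.04014541740912303
283 (array([0.5385, 0.2732]), (57.41115188598633, 71.70475769042969), 34.50241470336914)
```

```bash
python3 -c "
from h import *
delta([.5383,.2731,.071],34.7)"
```

```text
t 2.875 shift [ 41.9   8.3 149.7] rot [-0.     0.002  0.004]
```

Emit:
{"op": "drive_tool", "data": {
  "commands": [
    [[42,8.3,40],[0,0.002,0.004]],
    [[42,8.3,80],[0,0.002,0.004]],
    [[42,8.3,110],[0,0.002,0.004]],
    [[42,8.3,130],[0,0.002,0.004]],
    [[42,8.3,145],[0,0.002,0.004]],
    [[42,8.3,149.7],[0,0.002,0.004]],
    [[42,8.3,149.7],[0,0.002,0.004]],
    [[42,8.3,149.7],[0,0.002,0.004]],
    [[42,8.3,149.7],[0,0.002,0.004]]
  ]
}}

```text
clock: 4.0
tcp_pos: [0.5376, 0.2764, 0.0716]
ee_rot: [[-0.572, 0.82, -0.0], [0.82, 0.572, 0.002], [0.002, 0.001, -1.0]]
wrist_force: [0.5, -0.0, -0.1]
width: 0.0851
```

```bash
python3 -c "
from h import *
delta([.5383,.2731,.071],34.7)
p,C=shot('wrist','w3')
"
```

```text
t 4.0 shift [-3.1 -1.3  0.6] rot [ 0.001 -0.002  0.003]
```

View pics/w3.png

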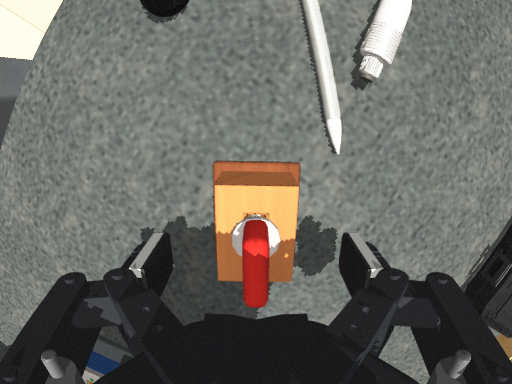

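Emit:
{"op": "drive_tool", "data": {
  "commands": [
    [[-3,-1,0],[0,-0.002,0]],
    [[-3,-1,0],[0,-0.002,0]],
    [[-3,-1,0],[0,-0.002,0]]
  ]
}}

```text
clock: 4.42
tcp_pos: [0.5381, 0.2731, 0.0709]
ee_rot: [[-0.572, 0.82, -0.0], [0.82, 0.572, -0.0], [0.0, -0.0, -1.0]]
wrist_force: [-0.0, 0.0, 0.0]
width: 0.0855
```

Run:
```python
from h import *
from plant import sensors
delta([.5383,.2731,.071],34.7)
for i in range(4): print(sensors.read_state()['tcp_pos'])
from plant import cams
p,C=shot('wrist','w4');m=cams.camera_model('wrist');T=np.load('w4.npz')['T'];p=p.astype(int)
b,g,r=[p[...,i] for i in range(3)];u,v=np.meshgrid(range(512),range(384))
k=(r>100)&(g<60)&(b<60)&(u>200)&(u<310)&(v>190)&(v<330)&(C[...,2]>.078)&(C[...,2]<.088)
print(k.sum(),rect(np.array([ray(T,a,c,.083,m) for c,a in zip(*np.where(k))])))
```

```text
t 4.425 shift [-0.1  0.2 -0.1] rot [-0.    -0.     0.003]
[0.5381 0.2731 0.0709]
[0.5381 0.2731 0.0709]
[0.5381 0.2731 0.0709]
[0.5381 0.2731 0.0709]
1491 (array([0.5376, 0.2748]), (11.590755462646484, 38.37495422363281), 35.20033264160156)
```

Emit:
{"op": "drive_tool", "data": {
  "claw": 0,
  "commands": [
    [[0,0,0],[0,0,0]],
    [[0,0,0],[0,0,0]],
    [[0,0,0],[0,0,0]],
    [[0,0,0],[0,0,0]],
    [[0,0,0],[0,0,0]],
    [[0,0,0],[0,0,0]]
  ]
}}

```text
clock: 5.22
tcp_pos: [0.5382, 0.2732, 0.071]
ee_rot: [[-0.572, 0.82, 0.0], [0.82, 0.572, 0.0], [0.0, 0.0, -1.0]]
wrist_force: [0.6, 0.2, 1.9]
width: 0.0107
```

Emit:
{"op": "drive_tool", "data": {
  "commands": [
    [[0,0,-6],[0,0,0]],
    [[0,0,-16],[0,0,0]],
    [[0,0,-30],[0,0,0]],
    [[0,0,-50],[0,0,0]],
    [[0,0,-70],[0,0,0]],
    [[0,0,-80],[0,0,0]],
    [[0,0,-80],[0,0,0]]
  ]
}}

```text
clock: 6.1
tcp_pos: [0.5386, 0.2733, 0.1519]
ee_rot: [[-0.572, 0.82, 0.001], [0.82, 0.572, 0.001], [-0.0, 0.002, -1.0]]
wrist_force: [-0.1, -0.1, -0.8]
width: 0.0113
```

```bash
python3 -c "
from h import *
from plant import sensors
delta([.5066,.0188,.13],11.9)
p,C=shot('wrist','w5')
cv2.imwrite('pics/w5b.png',p[150:350,130:380].repeat(3,0).repeat(3,1))
"
```

```text
t 6.1 shift [-190.5 -171.9   21.7] rot [0.002 0.    0.401]
```

View pics/w5b.png

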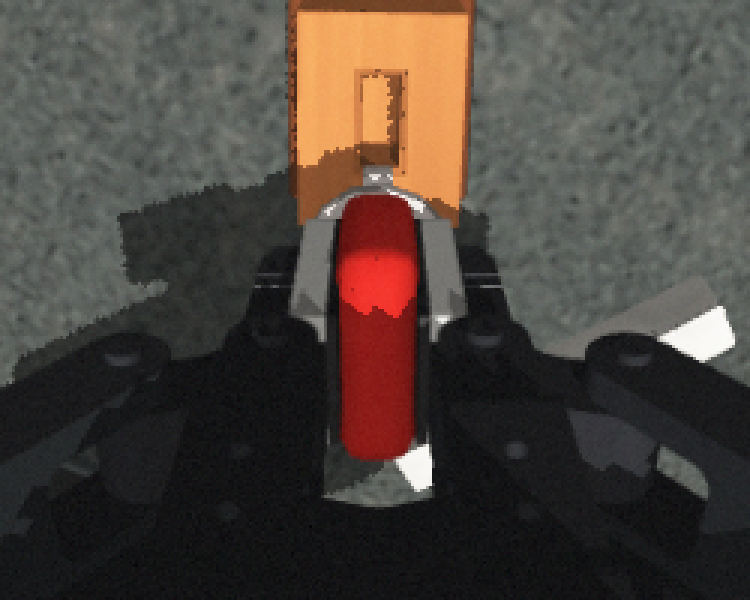

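Emit:
{"op": "drive_tool", "data": {
  "commands": [
    [[-190,-172,22],[0,0,0.401]],
    [[-190,-172,22],[0,0,0.401]],
    [[-190,-172,22],[0,0,0.401]],
    [[-190,-172,22],[0,0,0.401]],
    [[-190,-172,22],[0,0,0.401]],
    [[-190,-172,22],[0,0,0.401]],
    [[-190,-172,22],[0,0,0.401]]
  ]
}}

```text
clock: 7.02
tcp_pos: [0.506, 0.021, 0.1289]
ee_rot: [[-0.209, 0.978, 0.0], [0.978, 0.209, 0.001], [0.001, 0.001, -1.0]]
wrist_force: [0.4, 0.9, -1.3]
width: 0.011
```

```bash
python3 -c "
from h import *
from plant import sensors
delta([.5065,.0189,.097],11.9)
"
```

```text
t 7.025 shift [-2.2  0.  31.9] rot [ 0.001 -0.001  0.003]
```

Emit:
{"op": "drive_tool", "data": {
  "commands": [
    [[-2.2,0,15],[0,0,0.003]],
    [[-2.2,0,28],[0,0,0.003]],
    [[-2.2,0,32],[0,0,0.003]],
    [[-2.2,0,32],[0,0,0.003]],
    [[-2.2,0,32],[0,0,0.003]]
  ]
}}

```text
clock: 7.65
tcp_pos: [0.5065, 0.0168, 0.0971]
ee_rot: [[-0.204, 0.979, 0.0], [0.979, 0.204, 0.0], [-0.0, 0.0, -1.0]]
wrist_force: [0.8, -0.3, -0.6]
width: 0.0113
```

```bash
python3 -c "
from h import *
from plant import sensors
delta([.5065,.0189,.097],11.9)
p,C=shot('wrist','w6')
a=p[150:350,130:380].repeat(3,0).repeat(3,1)
cv2.imwrite('pics/w6b.png',a)
p,C=shot('side','d6')
cv2.imwrite('pics/d6b.png',cv2.resize(p[130:220,200:320],None,fx=6,fy=6,interpolation=2))
"
```

```text
t 7.65 shift [2.  0.5 0.1] rot [ 0.     0.    -0.003]
```

View pics/w6b.png

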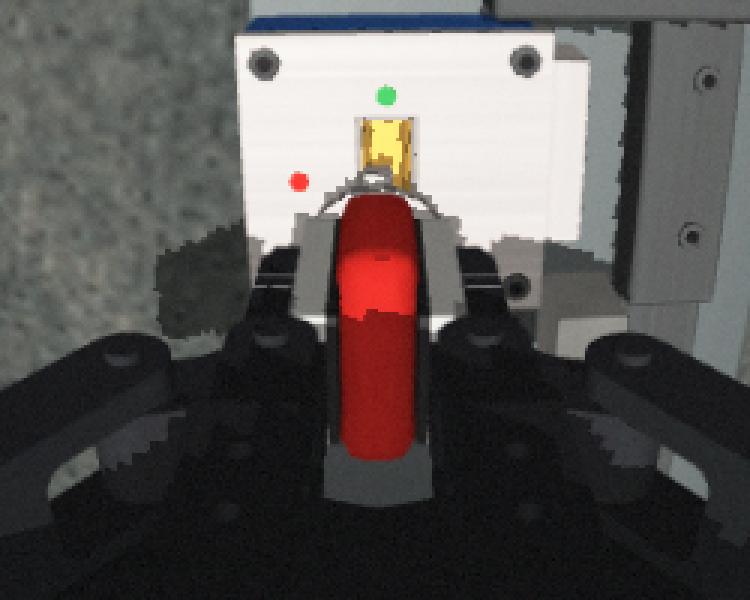

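View pics/d6b.png

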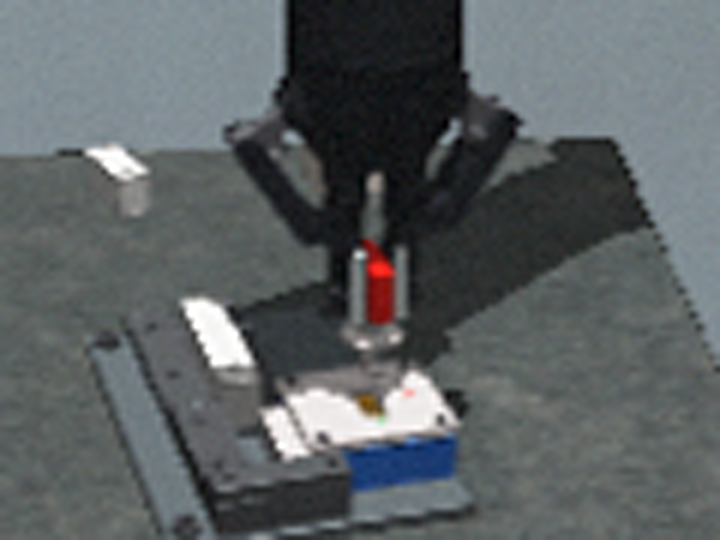

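Run:
```python
from h import *
from plant import cams,sensors
m=cams.camera_model('wrist');f=np.load('w6.npz');p=f['p'].astype(int);C=f['C'];T=f['T'];s=sensors.read_state()
b,g,r=[p[...,i] for i in range(3)];u,v=np.meshgrid(range(512),range(384))
tool=lambda q:(q-s['tcp_pos'])@s['ee_rot']*1000
red=(r>80)&(g<60)&(b<60)&(u>235)&(u<275)&(v>205)&(v<310)
Q=tool(np.array([ray(T,a,c,s['tcp_pos'][2]+.012,m) for c,a in zip(*np.where(red&(v>235)))]));print('wing tool y',Q[:,1].min(),Q[:,1].max(),Q[:,0].min(),Q[:,0].max(), np.median(C[red][:,2]))
for nm,x,y in[('slotL',356,150),('slotR',414.5,150),('slotTop',385,117),('green',386,96),('red',299,181)]:
    print(nm,tool(ray(T,x/3+130-.33,y/3+150-.33,.036,m)))
q=C[(C[...,2]>.04)&(u>225)&(u<285)&(v>198)&(v<216)&(r<200)]
for c in range(205,216): print(c, [ (a,tuple(p[c,a])) for a in range(246,264,3)], C[c,255,2].round(3))
for U in (372,384,360): print(tool(ray(T,U/3+130-.33,180/3+150,.046,m)))
```

```text
wing tool y -7.035384031144733 4.003024325648472 -17.785504089387956 17.83813506164019 0.10857857790869588
slotL [ 8.7058 -6.1826 61.2488]
slotR [ 8.7183  6.637  61.2578]
slotTop [16.268   0.1449 61.2522]
green [20.9858  0.3446 61.2517]
red [  1.375  -18.9134  61.2409]
205 [(246, (np.int64(236), np.int64(240), np.int64(243))), (249, (np.int64(191), np.int64(195), np.int64(204))), (252, (np.int64(82), np.int64(102), np.int64(116))), (255, (np.int64(91), np.int64(117), np.int64(137))), (258, (np.int64(90), np.int64(116), np.int64(136))), (261, (np.int64(121), np.int64(239), np.int64(254)))] 0.05
206 [(246, (np.int64(237), np.int64(240), np.int64(244))), (249, (np.int64(187), np.int64(192), np.int64(202))), (252, (np.int64(104), np.int64(106), np.int64(117))), (255, (np.int64(105), np.int64(111), np.int64(119))), (258, (np.int64(104), np.int64(109), np.int64(114))), (261, (np.int64(124), np.int64(240), np.int64(254)))] 0.052
207 [(246, (np.int64(237), np.int64(240), np.int64(244))), (249, (np.int64(116), np.int64(119), np.int64(124))), (252, (np.int64(80), np.int64(82), np.int64(88))), 
[... 2178 characters left out ...]
4(138), np.int64(146))), (249, (np.int64(109), np.int64(114), np.int64(119))), (252, (np.int64(89), np.int64(90), np.int64(121))), (255, (np.int64(103), np.int64(108), np.int64(135))), (258, (np.int64(98), np.int64(101), np.int64(130))), (261, (np.int64(121), np.int64(122), np.int64(128)))] 0.071
215 [(246, (np.int64(245), np.int64(247), np.int64(249))), (249, (np.int64(71), np.int64(76), np.int64(123))), (252, (np.int64(27), np.int64(31), np.int64(116))), (255, (np.int64(25), np.int64(26), np.int64(111))), (258, (np.int64(24), np.int64(29), np.int64(106))), (261, (np.int64(43), np.int64(46), np.int64(115)))] 0.087
[ 5.2653 -2.6052 51.2518]
[ 5.2685 -0.0892 51.2536]
[ 5.2601 -5.1218 51.2501]
```

Emit:
{"op": "drive_tool", "data": {
  "commands": [
    [[2.1,1.75,0],[0,0,0]],
    [[2.1,1.75,0],[0,0,0]],
    [[2.1,1.75,0],[0,0,0]],
    [[2.1,1.75,6],[0,0,0]],
    [[2.1,1.75,11],[0,0,0]],
    [[2.1,1.75,13],[0,0,0]],
    [[2.1,1.75,13],[0,0,0]]
  ]
}}

```text
clock: 8.62
tcp_pos: [0.5074, 0.0192, 0.0836]
ee_rot: [[-0.204, 0.979, -0.0], [0.979, 0.204, 0.0], [0.0, -0.0, -1.0]]
wrist_force: [-1.0, -0.1, -0.0]
width: 0.0113
```

```bash
python3 -c "
from h import *
delta([.5065,.0189,.067],11.9)
p,C=shot('wrist','w7')
a=p[150:350,130:380].repeat(3,0).repeat(3,1)
cv2.imwrite('pics/w7b.png',a)
"
```

```text
t 8.625 shift [-0.1 -0.9 16.6] rot [-0.    -0.    -0.003]
```

View pics/w7b.png

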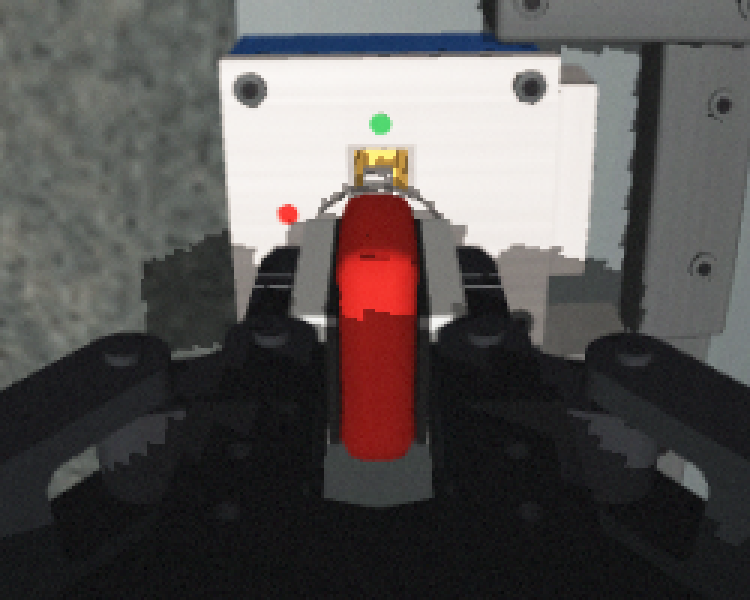

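Emit:
{"op": "drive_tool", "data": {
  "commands": [
    [[0,0.5,3],[0,0,0]],
    [[0,0.5,6],[0,0,0]],
    [[0,0.5,9],[0,0,0]],
    [[0,0.5,12],[0,0,0]],
    [[0,0.5,14],[0,0,0]],
    [[0,0.5,15.5],[0,0,0]],
    [[0,0.5,15.5],[0,0,0]]
  ]
}}

```text
clock: 9.55
tcp_pos: [0.508, 0.0193, 0.0683]
ee_rot: [[-0.204, 0.979, -0.0], [0.979, 0.204, -0.0], [0.0, -0.0, -1.0]]
wrist_force: [0.3, 0.7, -1.2]
width: 0.0111
```

Emit:
{"op": "drive_tool", "data": {
  "commands": [
    [[0,0,0.7],[0,0,0]],
    [[0,0,1.4],[0,0,0]],
    [[0,0,1.8],[0,0,0]],
    [[0,0,1.8],[0,0,0]],
    [[0,0,1.8],[0,0,0]]
  ]
}}

```text
clock: 10.18
tcp_pos: [0.5081, 0.0193, 0.067]
ee_rot: [[-0.204, 0.979, 0.0], [0.979, 0.204, -0.0], [-0.0, 0.0, -1.0]]
wrist_force: [-2.5, -1.0, 5.4]
width: 0.0111
```

Emit:
{"op": "drive_tool", "data": {
  "commands": [
    [[0,0,0],[0,0,0.14]],
    [[0,0,0],[0,0,0.28]],
    [[0,0,0],[0,0,0.42]],
    [[0,0,0],[0,0,0.56]],
    [[0,0,0],[0,0,0.7]],
    [[0,0,0],[0,0,0.84]],
    [[0,0,0],[0,0,0.98]],
    [[0,0,0],[0,0,1.12]],
    [[0,0,0],[0,0,1.26]],
    [[0,0,0],[0,0,1.38]]
  ]
}}

```text
clock: 11.42
tcp_pos: [0.5097, 0.0184, 0.067]
ee_rot: [[0.924, 0.382, 0.003], [0.382, -0.924, -0.001], [0.003, 0.002, -1.0]]
wrist_force: [3.6, -3.1, -1.2]
width: 0.0112
```

```bash
python3 -c "
from h import *
from plant import sensors
s=sensors.read_state();print(s['wrist_force'],s['moment'],s['joint_positions'])
p,C=shot('wrist','w8')
"
```

```text
[ 3.5779 -3.1395 -1.1701] [-0.6446 -0.7245  0.2621] [ -2.1906  33.9229  -6.2707 115.3998   6.9755  30.8346 -80.9357]
```

View pics/w8.png

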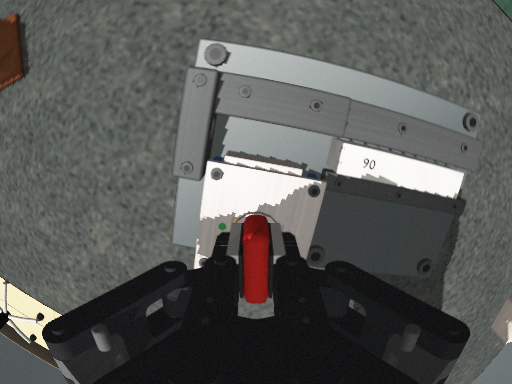

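Emit:
{"op": "drive_tool", "data": {
  "commands": [
    [[0,0,0.3],[0,0,0.05]],
    [[0,0,0.3],[0,0,0.1]],
    [[0,0,0.3],[0,0,0.14]],
    [[0,0,0.3],[0,0,0.14]]
  ]
}}

```text
clock: 11.98
tcp_pos: [0.5098, 0.0183, 0.067]
ee_rot: [[0.967, 0.254, 0.003], [0.254, -0.967, -0.001], [0.003, 0.002, -1.0]]
wrist_force: [3.6, -3.6, 3.0]
width: 0.0111
```

```bash
python3 -c "
from h import *
from plant import sensors
s=sensors.read_state();print(s['wrist_force'],s['moment'],s['tcp_pos'])
R1=s['ee_rot'];print(np.degrees(np.arctan2(R1[1,1],R1[0,1])))
"
```

```text
[ 3.5668 -3.6475  2.9901] [-1.08   -0.7109  0.2613] [0.5098 0.0183 0.067 ]
-75.29007539389742
```

Emit:
{"op": "drive_tool", "data": {
  "commands": [
    [[0,0,0],[0,0,0.05]],
    [[0,0,0],[0,0,0.09]],
    [[0,0,0],[0,0,0.09]]
  ]
}}

```text
clock: 12.35
tcp_pos: [0.5098, 0.0182, 0.067]
ee_rot: [[0.986, 0.168, 0.004], [0.168, -0.986, -0.001], [0.003, 0.002, -1.0]]
wrist_force: [3.8, -4.8, 3.2]
width: 0.0107
```

```bash
python3 -c "
from h import *
from plant import sensors
s=sensors.read_state();print(s['wrist_force'],s['moment'],s['tcp_pos'])
R1=s['ee_rot'];print(np.degrees(np.arctan2(R1[1,1],R1[0,1])))
p,C=shot('wrist','w9')
cv2.imwrite('pics/w9b.png',p[130:320,130:380].repeat(3,0).repeat(3,1))
"
```

```text
[ 3.8064 -4.7812  3.1949] [-1.247  -0.7971  0.8446] [0.5098 0.0182 0.067 ]
-80.34107455680376
```

View pics/w9b.png

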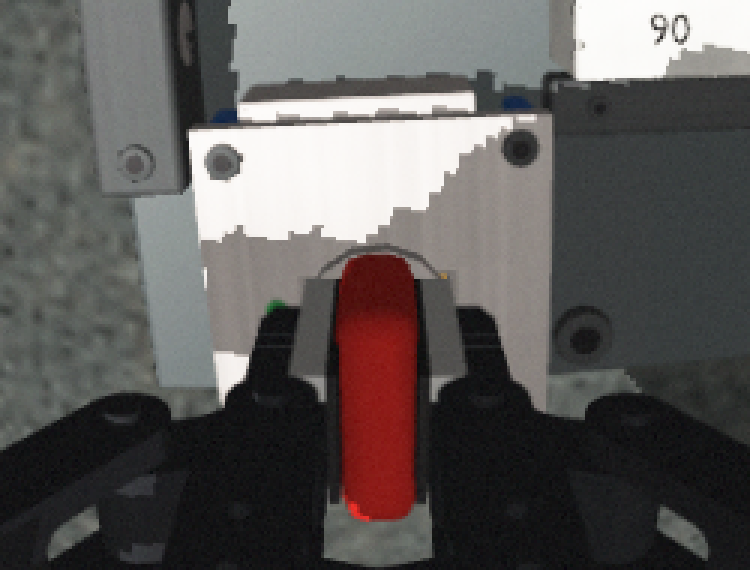

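Emit:
{"op": "drive_tool", "data": {
  "commands": [
    [[0,0,0],[0,0,0]],
    [[0,0,0],[0,0,0]],
    [[0,0,0],[0,0,-0.06]],
    [[0,0,0],[0,0,-0.1]]
  ]
}}

```text
clock: 12.9
tcp_pos: [0.5098, 0.0184, 0.067]
ee_rot: [[0.964, 0.265, 0.004], [0.265, -0.964, -0.001], [0.003, 0.002, -1.0]]
wrist_force: [3.0, -3.7, 3.5]
width: 0.0112
```

Emit:
{"op": "drive_tool", "data": {
  "claw": 50,
  "commands": [
    [[0,0,0],[0,0,0]],
    [[0,0,0],[0,0,0]],
    [[0,0,0],[0,0,0]],
    [[0,0,0],[0,0,0]],
    [[0,0,-20],[0,0,0]],
    [[0,0,-50],[0,0,0]],
    [[0,0,-90],[0,0,0]],
    [[0,0,-120],[0,0,0]],
    [[0,0,-120],[0,0,0]]
  ]
}}

```text
clock: 14.02
tcp_pos: [0.5095, 0.0194, 0.1885]
ee_rot: [[0.965, 0.263, 0.005], [0.263, -0.965, 0.0], [0.005, 0.001, -1.0]]
wrist_force: [-0.1, 0.6, -0.7]
width: 0.0498
```

```bash
python3 -c "
from h import *
from plant import sensors
s=sensors.read_state();print(s['wrist_force'],s['moment'],s['tcp_pos'],s['width'])
p,C=shot('wrist','w10')
cv2.imwrite('pics/w10b.png',cv2.resize(p,None,fx=1.5,fy=1.5))
"
```

```text
[-0.105  0.557 -0.727] [ 0.0505  0.0214 -0.0205] [0.5095 0.0194 0.1885] 0.04981550420274829
```

View pics/w10b.png

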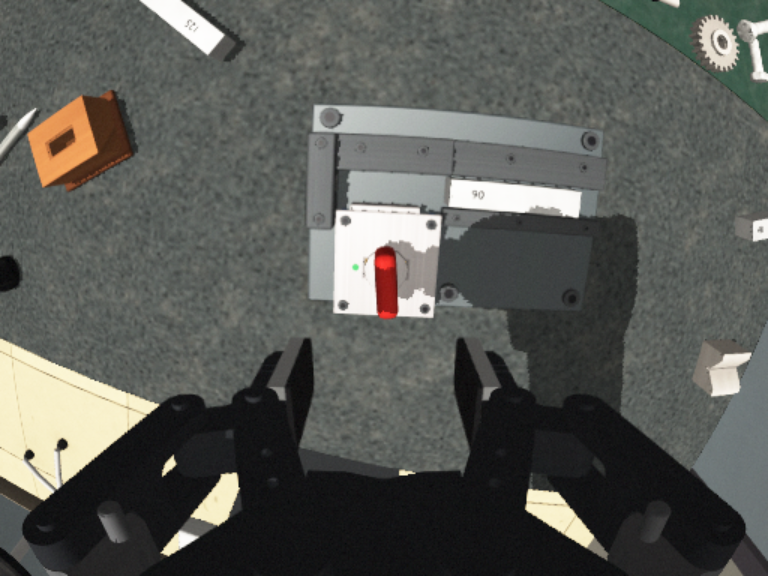

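The key stands in the lock at (387,285), turned, with the jaw drawn back behind the plate. The bar runs from (450,195) to (580,205) in the 1.5x picture.

Run:
```python
from h import *
from plant import cams
m=cams.camera_model('wrist');f=np.load('w10.npz');C,p,T=f['C'],f['p'].astype(int),f['T']
b,g,r=[p[...,i] for i in range(3)];u,v=np.meshgrid(range(512),range(384))
k=(u>298)&(u<388)&(v>117)&(v<146)&(r>110)&(abs(C[...,2]-.034)<.006)
n,lab,st,ce=cv2.connectedComponentsWithStats(k.astype(np.uint8));k=lab==1+np.argmax(st[1:,4])
Q=np.array([ray(T,a,c,.034,m) for c,a in zip(*np.where(k))]);print('bar',k.sum(),rect(Q),np.median(C[k][:,2]))
# base-plate fit: all points above table near jig
q=C[(C[...,2]>.004)&(C[...,2]<.012)&(u>200)&(u<405)&(v>65)&(v<215)];print('base',len(q),rect(q))
a=np.radians(11.9);ex=np.array([np.cos(a),np.sin(a)]);ey=np.array([-np.sin(a),np.cos(a)])
L=np.array([.5066,.0189]);J=L+.036*ex-.050*ey;print('jig origin',J)
for nm,P in[('bar',rect(Q)[0])]:
    print(nm,(P-J)@ex*1000,(P-J)@ey*1000)
y=(Q[:,:2]-J)@ey*1000;print('bar y range',y.min(),y.max(), ((Q[:,:2]-J)@ex*1000).min(),((Q[:,:2]-J)@ex*1000).max())
# green corners
for nm,U,V,z in[('stop far corner topleft',313,105,.008),('c2',605,131,.008)]:
    P=ray(T,U/1.5,V/1.5,z,m)[:2];print(nm,(P-J)@ex*1000,(P-J)@ey*1000)
for x,yj in[(16,-15),(16,-100)]: print(x,yj,J+x/1000*ex+yj/1000*ey)
```

```text
bar 1614 (array([ 0.5737, -0.0512]), (18.243593215942383, 90.99401092529297), 12.512009620666504) 0.03427787549120309
base 11242 (array([ 0.5525, -0.0225]), (140.90667724609375, 210.32313537597656), 12.214893341064453)
jig origin [ 0.5521 -0.0226]
bar 15.167481014665709 -32.40766103117404
bar y range -77.958502987032 13.149124586678433 5.848675687647792 24.560143776532154
stop far corner topleft 67.5181682725068 104.26985067095154
c2 70.01587842830993 -105.3816066555216
16 -15 [ 0.5709 -0.034 ]
16 -100 [ 0.5884 -0.1172]
```

```bash
python3 -c "
from h import *
delta([.5881,-.117,.12],12.2)"
```

```text
t 14.075 shift [ 41.  152.4  67.1] rot [ 0.002 -0.001 -1.518]
```

Emit:
{"op": "drive_tool", "data": {
  "claw": 0,
  "commands": [
    [[41,152,0],[0.002,-0.001,-1.518]],
    [[41,152,0],[0.002,-0.001,-1.518]],
    [[41,152,0],[0.002,-0.001,-1.518]],
    [[41,152,40],[0.002,-0.001,-1.518]],
    [[41,152,67],[0.002,-0.001,-1.518]],
    [[41,152,67],[0.002,-0.001,-1.518]],
    [[41,152,67],[0.002,-0.001,-1.518]],
    [[41,152,67],[0.002,-0.001,-1.518]],
    [[41,152,67],[0.002,-0.001,-1.518]],
    [[41,152,67],[0.002,-0.001,-1.518]]
  ]
}}

```text
clock: 15.32
tcp_pos: [0.5869, -0.1165, 0.1185]
ee_rot: [[-0.208, 0.978, -0.003], [0.978, 0.208, 0.001], [0.001, -0.003, -1.0]]
wrist_force: [-0.2, -0.4, -0.3]
width: -0.0001
```

```bash
python3 -c "
from h import *
delta([.5881,-.117,.0405],12.2)"
```

```text
t 15.325 shift [-0.8  1.3 78. ] rot [-0.003 -0.001 -0.003]
```

Emit:
{"op": "drive_tool", "data": {
  "commands": [
    [[-0.8,1.3,30],[-0.003,-0.001,-0.003]],
    [[-0.8,1.3,55],[-0.003,-0.001,-0.003]],
    [[-0.8,1.3,70],[-0.003,-0.001,-0.003]],
    [[-0.8,1.3,78],[-0.003,-0.001,-0.003]],
    [[-0.8,1.3,78],[-0.003,-0.001,-0.003]],
    [[-0.8,1.3,78],[-0.003,-0.001,-0.003]]
  ]
}}

```text
clock: 16.08
tcp_pos: [0.5894, -0.1172, 0.0421]
ee_rot: [[-0.214, 0.977, 0.002], [0.977, 0.214, -0.0], [-0.001, 0.002, -1.0]]
wrist_force: [0.4, 0.6, 1.5]
width: -0.0001
```

```bash
python3 -c "
from h import *
delta([.5881,-.117,.0405],12.2)
p,C=shot('wrist','w11')
p,C=shot('side','d11')
cv2.imwrite('pics/d11b.png',cv2.resize(p[130:220,200:320],None,fx=6,fy=6,interpolation=2))"
```

```text
t 16.075 shift [ 0.5 -1.2  1.6] rot [0.002 0.001 0.003]
```

View pics/w11.png

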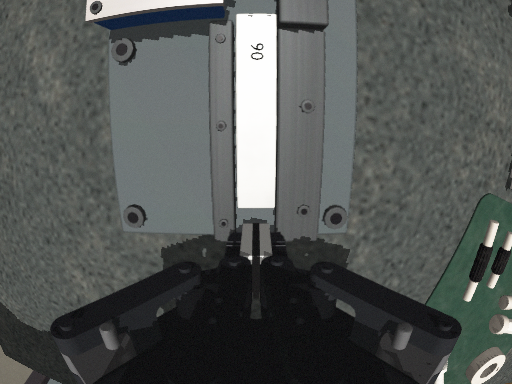

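View pics/d11b.png

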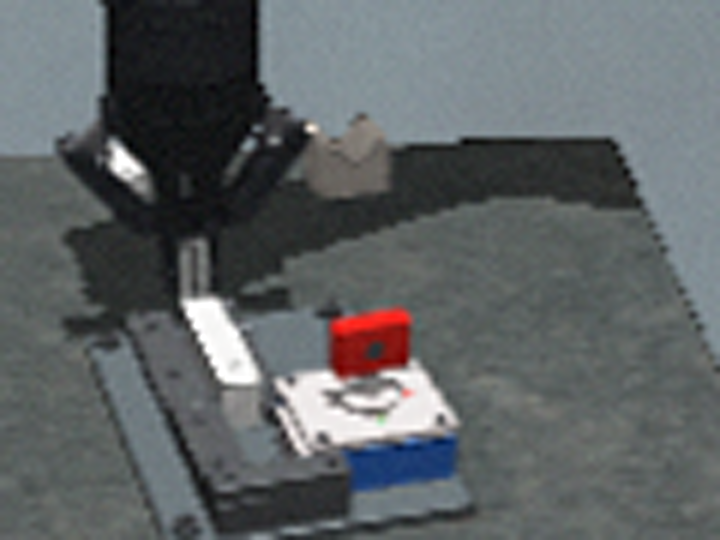

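Emit:
{"op": "drive_tool", "data": {
  "commands": [
    [[6,-1,1.2],[0,0,0.003]],
    [[12,-1,1.2],[0,0,0.003]],
    [[20,-1,1.2],[0,0,0.003]],
    [[28,-1,1.2],[0,0,0.003]],
    [[36,-1,1.2],[0,0,0.003]],
    [[44,-1,1.2],[0,0,0.003]],
    [[52,-1,1.2],[0,0,0.003]],
    [[60,-1,1.2],[0,0,0.003]],
    [[67,-1,1.2],[0,0,0.003]],
    [[72,-1,1.2],[0,0,0.003]]
  ]
}}

```text
clock: 17.42
tcp_pos: [0.5724, -0.0466, 0.0402]
ee_rot: [[-0.212, 0.977, 0.001], [0.977, 0.212, -0.0], [-0.001, 0.001, -1.0]]
wrist_force: [1.4, -3.5, 2.0]
width: 0.0001
```

```bash
python3 -c "
from h import *
delta([.5523,-.0225,.0405],12.2)
p,C=shot('wrist','w12')
"
```

```text
t 17.425 shift [ 27.8 -14.5  -0.4] rot [0.001 0.001 0.   ]
```

View pics/w12.png

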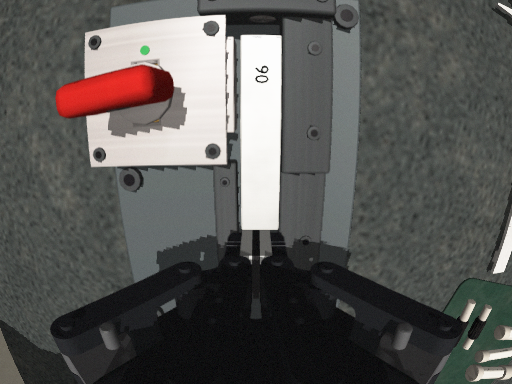

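Emit:
{"op": "drive_tool", "data": {
  "commands": [
    [[4,0,0],[0,0,0]],
    [[7,0,0],[0,0,0]],
    [[9,0,0],[0,0,0]],
    [[10.5,0,0],[0,0,0]],
    [[12,0,0],[0,0,0]],
    [[12,0,0],[0,0,0]]
  ]
}}

```text
clock: 18.23
tcp_pos: [0.57, -0.0363, 0.0401]
ee_rot: [[-0.211, 0.978, 0.001], [0.978, 0.211, -0.001], [-0.002, 0.001, -1.0]]
wrist_force: [1.6, -5.2, 1.8]
width: 0.0
```

Emit:
{"op": "drive_tool", "data": {
  "commands": [
    [[1,0,0],[0,0,0]],
    [[2,0,0],[0,0,0]],
    [[3,0,0],[0,0,0]],
    [[3,0,0],[0,0,0]]
  ]
}}

```text
clock: 18.73
tcp_pos: [0.57, -0.0362, 0.0401]
ee_rot: [[-0.209, 0.978, 0.002], [0.978, 0.209, -0.004], [-0.005, 0.001, -1.0]]
wrist_force: [3.7, -10.3, 0.4]
width: 0.0001
```

Emit:
{"op": "drive_tool", "data": {
  "commands": [
    [[1,0,0],[0,0,0]],
    [[2,0,0],[0,0,0]],
    [[3,0,0],[0,0,0]],
    [[3,0,0],[0,0,0]]
  ]
}}

```text
clock: 19.23
tcp_pos: [0.5697, -0.0361, 0.0402]
ee_rot: [[-0.207, 0.978, 0.003], [0.978, 0.207, -0.007], [-0.008, 0.001, -1.0]]
wrist_force: [4.7, -16.0, 0.7]
width: 0.0002
```

```bash
python3 -c "
from h import *
p,C=shot('wrist','w13')
cv2.imwrite('pics/w13b.png',cv2.resize(p[0:270,60:400],None,fx=2.2,fy=2.2))
"
```

```text
(no output)
```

View pics/w13b.png

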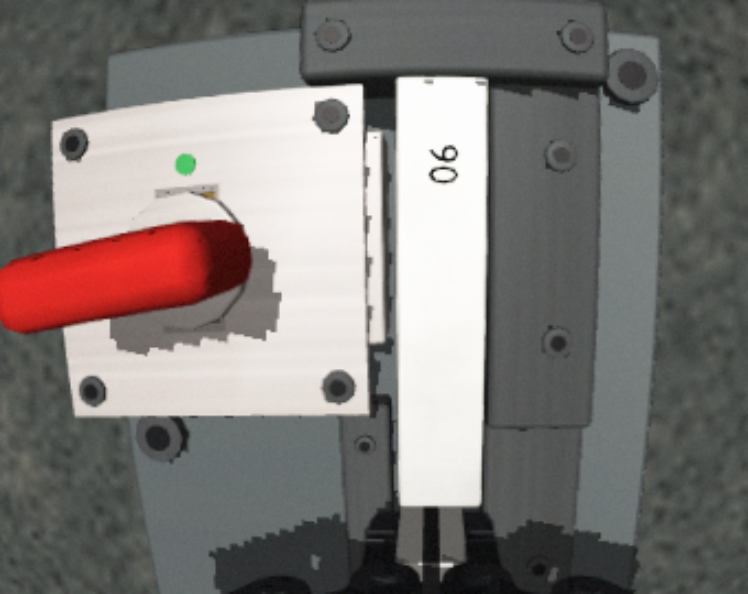

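The bar's front end touches the end stop at (440,78). I'll draw back.

Emit:
{"op": "drive_tool", "data": {
  "commands": [
    [[-5,0,0],[0,0,0]],
    [[-10,0,0],[0,0,0]],
    [[-18,0,0],[0,0,0]],
    [[-28,0,0],[0,0,0]],
    [[-30,0,0],[0,0,0]],
    [[-30,0,-30],[0,0,0]],
    [[-30,0,-80],[0,0,0]],
    [[-30,0,-120],[0,0,0]],
    [[-30,0,-120],[0,0,0]]
  ]
}}

```text
clock: 20.4
tcp_pos: [0.577, -0.0585, 0.1634]
ee_rot: [[-0.211, 0.977, 0.007], [0.977, 0.212, -0.0], [-0.002, 0.007, -1.0]]
wrist_force: [0.1, 1.0, -0.3]
width: 0.0
```

```bash
python3 -c "
from h import *
p,C=shot('wrist','w14')
cv2.imwrite('pics/w14b.png',cv2.resize(p,None,fx=1.5,fy=1.5))
from plant import cams
m=cams.camera_model('wrist');T=np.load('w14.npz')['T']
import sys
b,g,r=[p[...,i].astype(int) for i in range(3)];u,v=np.meshgrid(range(512),range(384))
k=(r>150)&(abs(C[...,2]-.034)<.006)
J=np.array([.5523,-.0225]);a=np.radians(12.2);ex=np.array([np.cos(a),np.sin(a)]);ey=np.array([-np.sin(a),np.cos(a)])
X=(C[...,:2]-J)@ex;Y=(C[...,:2]-J)@ey
k&=(X>.0)&(X<.03)&(Y>-.03)&(Y<.1)
n,lab,st,ce=cv2.connectedComponentsWithStats(k.astype(np.uint8));k=lab==1+np.argmax(st[1:,4])
Q=np.array([ray(T,a,c,.034,m) for c,a in zip(*np.where(k))]);c=rect(Q);print(c,(c[0]-J)@ex,(c[0]-J)@ey)
kk=(r>120)&(g<60)&(b<60)&(C[...,2]>.07)&(C[...,2]<.09)&(abs(X+.036)<.03)&(abs(Y-.05)<.03)
Q=np.array([ray(T,a,c,.079,m) for c,a in zip(*np.where(kk))]);c=rect(Q);print('wing',kk.sum(),c,(c[0]-J)@ex,(c[0]-J)@ey)
"
```

```text
(array([0.5585, 0.0198]), (17.62262725830078, 88.67168426513672), 12.087610244750977) 0.01501122971223003 0.040063813385066184
wing 700 (array([0.507 , 0.0181]), (36.298004150390625, 10.92534351348877), 18.070154190063477) -0.03567344554311815 0.04923303768616844
```

View pics/w14b.png

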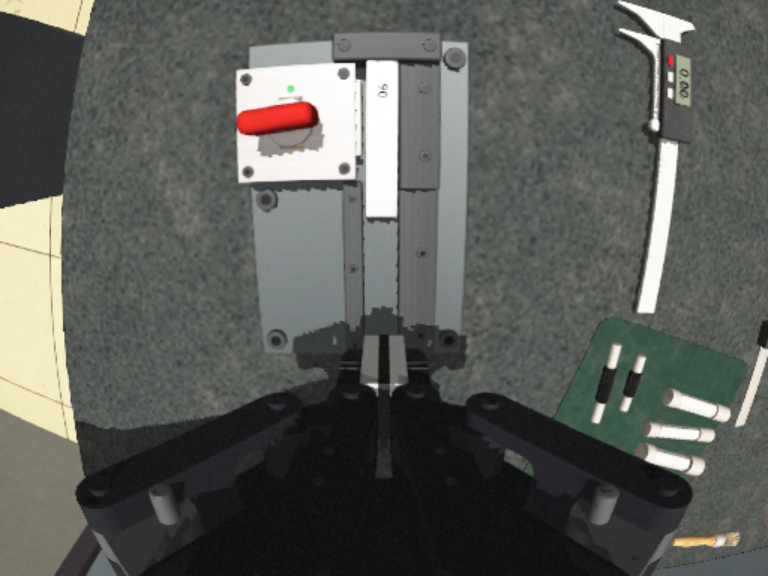

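```bash
python3 -c "
from h import *
delta([.508,.0184,.15],-72)"
```

```text
t 20.45 shift [ 89.6 -49.8  11.1] rot [ 0.004 -0.002  1.47 ]
```

Emit:
{"op": "drive_tool", "data": {
  "claw": 60,
  "commands": [
    [[90,-50,11],[0.004,-0.002,1.47]],
    [[90,-50,11],[0.004,-0.002,1.47]],
    [[90,-50,11],[0.004,-0.002,1.47]],
    [[90,-50,11],[0.004,-0.002,1.47]],
    [[90,-50,11],[0.004,-0.002,1.47]],
    [[90,-50,11],[0.004,-0.002,1.47]],
    [[90,-50,11],[0.004,-0.002,1.47]],
    [[90,-50,11],[0.004,-0.002,1.47]],
    [[90,-50,11],[0.004,-0.002,1.47]],
    [[90,-50,11],[0.004,-0.002,1.47]]
  ]
}}

```text
clock: 21.7
tcp_pos: [0.5063, 0.0187, 0.1483]
ee_rot: [[0.95, 0.312, -0.004], [0.312, -0.95, -0.0], [-0.004, -0.001, -1.0]]
wrist_force: [1.0, 0.6, -0.1]
width: 0.0603
```

```bash
python3 -c "
from h import *
delta([.508,.0184,.067],-72)"
```

```text
t 21.7 shift [ 1.9  0.9 81.3] rot [-0.001  0.004  0.003]
```

Emit:
{"op": "drive_tool", "data": {
  "commands": [
    [[1.9,0.9,30],[0,0.004,0.003]],
    [[1.9,0.9,55],[0,0.004,0.003]],
    [[1.9,0.9,72],[0,0.004,0.003]],
    [[1.9,0.9,79],[0,0.004,0.003]],
    [[1.9,0.9,81],[0,0.004,0.003]],
    [[1.9,0.9,81],[0,0.004,0.003]],
    [[1.9,0.9,81],[0,0.004,0.003]]
  ]
}}

```text
clock: 22.58
tcp_pos: [0.5092, 0.0184, 0.0686]
ee_rot: [[0.952, 0.306, 0.002], [0.306, -0.952, 0.001], [0.002, -0.001, -1.0]]
wrist_force: [0.3, -0.1, -0.7]
width: 0.0601
```

```bash
python3 -c "
from h import *
delta([.508,.0184,.067],-72)
p,C=shot('wrist','w15')"
```

```text
t 22.575 shift [-1.2 -0.3  1.6] rot [-0.001 -0.002 -0.003]
```

View pics/w15.png

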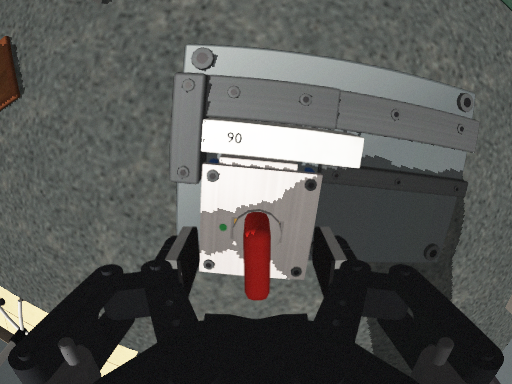

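The wing at (257,255) is centred between the open fingers and the bar is at the stop. I'll close on it.

Emit:
{"op": "drive_tool", "data": {
  "claw": 0,
  "commands": [
    [[-1.2,0,1.2],[0,-0.002,0]],
    [[-1.2,0,1.2],[0,-0.002,0]],
    [[-1.2,0,1.2],[0,-0.002,0]],
    [[-1.2,0,1.2],[0,-0.002,0]],
    [[-1.2,0,1.2],[0,-0.002,0]],
    [[-1.2,0,1.2],[0,-0.002,0]]
  ]
}}

```text
clock: 23.38
tcp_pos: [0.5077, 0.0177, 0.0669]
ee_rot: [[0.952, 0.306, -0.001], [0.306, -0.952, 0.0], [-0.001, -0.001, -1.0]]
wrist_force: [-0.2, -1.7, 2.6]
width: 0.011
```

Emit:
{"op": "drive_tool", "data": {
  "commands": [
    [[0,0,0],[0,0,-0.15]],
    [[0,0,0],[0,0,-0.3]],
    [[0,0,0],[0,0,-0.45]],
    [[0,0,0],[0,0,-0.6]],
    [[0,0,0],[0,0,-0.75]],
    [[0,0,0],[0,0,-0.9]],
    [[0,0,0],[0,0,-1.05]],
    [[0,0,0],[0,0,-1.2]],
    [[0,0,0],[0,0,-1.33]],
    [[0,0,0],[0,0,-1.43]]
  ]
}}

```text
clock: 24.62
tcp_pos: [0.5082, 0.0179, 0.0669]
ee_rot: [[-0.172, 0.985, -0.0], [0.985, 0.172, 0.001], [0.001, 0.0, -1.0]]
wrist_force: [1.2, -1.7, 0.1]
width: 0.0114
```

Emit:
{"op": "drive_tool", "data": {
  "commands": [
    [[0,0,0],[0,0,-0.05]],
    [[0,0,0],[0,0,-0.1]],
    [[0,0,0],[0,0,-0.1]],
    [[0,0,0],[0,0,-0.1]]
  ]
}}

```text
clock: 25.12
tcp_pos: [0.5081, 0.018, 0.0669]
ee_rot: [[-0.266, 0.964, -0.0], [0.964, 0.266, 0.001], [0.001, 0.0, -1.0]]
wrist_force: [2.4, -1.7, 0.3]
width: 0.0113
```

```bash
cat > chk.py <<'E'
from h import *
from plant import sensors
import sys
s=sensors.read_state();print(s['wrist_force'],s['moment'],s['tcp_pos'])
R1=s['ee_rot'];print(np.degrees(np.arctan2(R1[1,1],R1[0,1])))
p,C=shot('wrist',sys.argv[1])
cv2.imwrite('pics/'+sys.argv[1]+'b.png',p[110:320,130:380].repeat(3,0).repeat(3,1)[:600])
E
python3 chk.py w16
```

```text
[ 2.421  -1.6696  0.313 ] [-0.3682 -0.5456 -0.019 ] [0.5081 0.018  0.0669]
15.411312682488207
```

View pics/w16b.png

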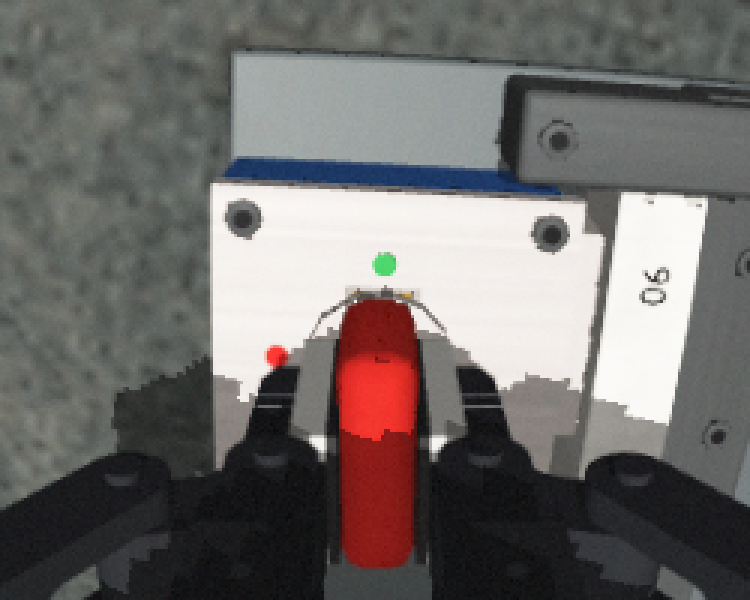

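Emit:
{"op": "drive_tool", "data": {
  "commands": [
    [[0,0,0],[0,0,-0.04]],
    [[0,0,0],[0,0,-0.07]],
    [[0,0,0],[0,0,-0.07]],
    [[0,0,0],[0,0,-0.07]]
  ]
}}

```text
clock: 25.68
tcp_pos: [0.508, 0.0181, 0.0669]
ee_rot: [[-0.333, 0.943, -0.0], [0.943, 0.333, 0.001], [0.001, 0.0, -1.0]]
wrist_force: [4.6, -1.9, 0.0]
width: 0.011
```

```bash
python3 chk.py w17
```

```text
[ 4.6385 -1.8748  0.0471] [-0.3534 -0.9618 -0.2373] [0.508  0.0181 0.0669]
19.45661824627506
```

Emit:
{"op": "drive_tool", "data": {
  "commands": [
    [[0,0,0],[0,0,0]],
    [[0,0,0],[0,0,0.05]],
    [[0,0,0],[0,0,0.11]],
    [[0,0,0],[0,0,0.11]],
    [[0,0,-4],[0,0,0.11]],
    [[0,0,-8],[0,0,0.11]]
  ]
}}

```text
clock: 26.48
tcp_pos: [0.5071, 0.0186, 0.0748]
ee_rot: [[-0.229, 0.973, -0.002], [0.973, 0.229, 0.001], [0.002, -0.001, -1.0]]
wrist_force: [2.6, -0.7, -2.1]
width: 0.0117
```

```bash
python3 chk.py w18
```

```text
[ 2.6181 -0.6589 -2.0867] [ 0.1551 -0.6654  0.0431] [0.5071 0.0186 0.0748]
13.255221337348175
```

Rising freely.

Emit:
{"op": "drive_tool", "data": {
  "commands": [
    [[0,0,-5],[0,0,0]],
    [[0,0,-11],[0,0,0]],
    [[0,0,-18],[0,0,0]],
    [[0,0,-30],[0,0,0]],
    [[0,0,-50],[0,0,0]],
    [[0,0,-75],[0,0,0]],
    [[0,0,-75],[0,0,0]]
  ]
}}

```text
clock: 27.4
tcp_pos: [0.509, 0.0181, 0.1518]
ee_rot: [[-0.228, 0.974, 0.003], [0.974, 0.228, 0.001], [0.0, 0.003, -1.0]]
wrist_force: [-0.0, -0.4, -0.2]
width: 0.0111
```

```bash
python3 chk.py w19; python3 -c "
from h import *
delta([.5383,.2731,.13],34.7)"
```

```text
[-0.0038 -0.3796 -0.176 ] [-0.0158 -0.0247 -0.0313] [0.509  0.0181 0.1518]
13.169124577668063
t 27.45 shift [241.6  87.5  20.7] rot [ 0.001 -0.    -0.376]
```

View pics/w19.png

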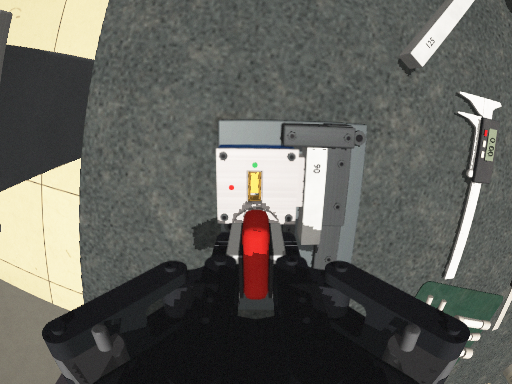

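Emit:
{"op": "drive_tool", "data": {
  "commands": [
    [[241,87,0],[0,0,-0.376]],
    [[241,87,0],[0,0,-0.376]],
    [[241,87,0],[0,0,-0.376]],
    [[241,87,10],[0,0,-0.376]],
    [[241,87,21],[0,0,-0.376]],
    [[241,87,21],[0,0,-0.376]],
    [[241,87,21],[0,0,-0.376]],
    [[241,87,21],[0,0,-0.376]]
  ]
}}

```text
clock: 28.45
tcp_pos: [0.5381, 0.2706, 0.1292]
ee_rot: [[-0.568, 0.823, -0.001], [0.823, 0.568, -0.0], [0.0, -0.001, -1.0]]
wrist_force: [0.5, 0.2, -1.5]
width: 0.011
```

```bash
python3 -c "
from h import *
delta([.5383,.2731,.101],34.7)"
```

```text
t 28.45 shift [ 1.9  1.6 28.2] rot [-0.001 -0.    -0.002]
```

Emit:
{"op": "drive_tool", "data": {
  "commands": [
    [[1.9,1.2,15],[0,0,0]],
    [[1.9,1.2,25],[0,0,0]],
    [[1.9,1.2,28],[0,0,0]],
    [[1.9,1.2,28],[0,0,0]],
    [[1.9,1.2,28],[0,0,0]],
    [[1.9,1.2,28],[0,0,0]]
  ]
}}

```text
clock: 29.2
tcp_pos: [0.5375, 0.2749, 0.1013]
ee_rot: [[-0.57, 0.822, -0.0], [0.822, 0.57, 0.001], [0.001, 0.0, -1.0]]
wrist_force: [1.3, 0.7, -1.1]
width: 0.0112
```

```bash
python3 chk.py w20
python3 - <<'E'
from h import *
delta([.5383,.2731,.101],34.7)
E
```

```text
[ 1.328   0.7232 -1.0786] [-0.0455  0.0234 -0.0091] [0.5375 0.2749 0.1013]
34.7236152563827
t 29.25 shift [-1.9 -0.3  0.2] rot [ 0.    -0.001  0.   ]
```

View pics/w20b.png

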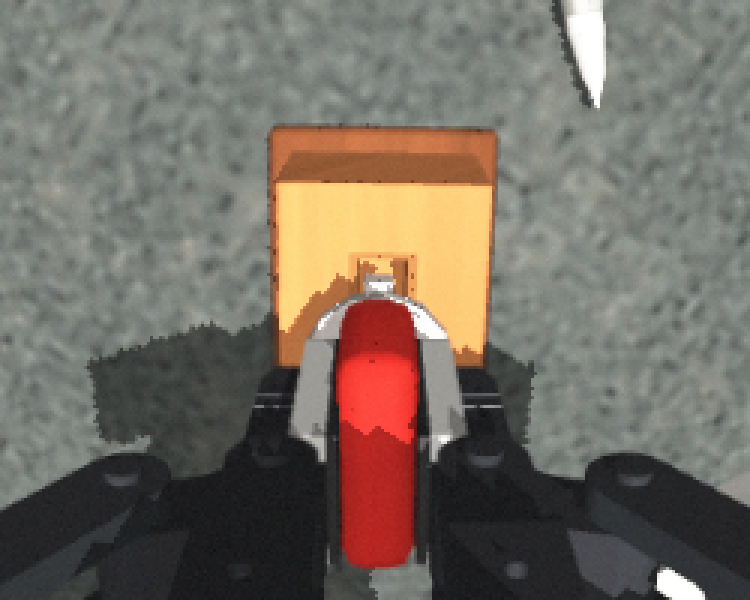

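Run:
```python
from h import *
from plant import cams,sensors
m=cams.camera_model('wrist');f=np.load('w20.npz');T=f['T'];C=f['C'];s=sensors.read_state()
tool=lambda q:(q-s['tcp_pos'])@s['ee_rot']*1000
for nm,x,y,z in[('slot front L',351,254,.04),('slot front R',416,254,.04),('bits front bottom',367,275,.0503),('bitR',395,275,.0503),('bits top edge',380,294,.056)]:
    U,V=x/3+130-.33,y/3+110-.33
    print(nm,tool(ray(T,U,V,z,m)),C[int(round(V)),int(round(U))])
for V in range(198,212): print(V,C[V,256,2].round(4),f['p'][V,256], end=';')
```

```text
slot front L [12.6962 -6.5752 61.2459] [0.5248 0.2819 0.04  ]
slot front R [12.7116  7.5983 61.2463] [0.536  0.2898 0.0403]
bits front bottom [11.4456 -2.9592 50.9446] [0.5277 0.2838 0.0537]
bitR [11.4521  2.848  50.9448] [0.54   0.2769 0.0172]
bits top edge [ 9.368  -0.2665 45.2424] [0.5279 0.2878 0.0743]
198 0.0168 [129 212 254];199 0.0164 [128 209 254];200 0.0162 [128 210 254];201 0.0533 [135 168 217];202 0.0564 [143 149 161];203 0.0583 [108 111 116];204 0.0587 [242 245 248];205 0.0597 [253 253 254];206 0.0605 [253 254 254];207 0.0715 [143 149 154];208 0.0743 [109 114 119];209 0.0744 [115 117 150];210 0.0901 [ 36  40 144];211 0.0927 [ 28  33 146];
```

Emit:
{"op": "drive_tool", "data": {
  "commands": [
    [[-3,0.4,0],[0,0,0]],
    [[-3,0.4,0],[0,0,0]],
    [[-3,0.4,0],[0,0,0]],
    [[-3,0.4,6],[0,0,0]],
    [[-3,0.4,11],[0,0,0]],
    [[-3,0.4,14],[0,0,0]],
    [[-3,0.4,14],[0,0,0]]
  ]
}}

```text
clock: 30.12
tcp_pos: [0.5391, 0.2724, 0.0865]
ee_rot: [[-0.57, 0.822, -0.002], [0.822, 0.57, 0.0], [0.001, -0.001, -1.0]]
wrist_force: [-0.0, 0.5, -0.8]
width: 0.0109
```

```bash
python3 chk.py w21
```

```text
[-0.0395  0.4856 -0.8128] [ 0.0214  0.0336 -0.0653] [0.5391 0.2724 0.0865]
34.73159646264362
```

View pics/w21b.png

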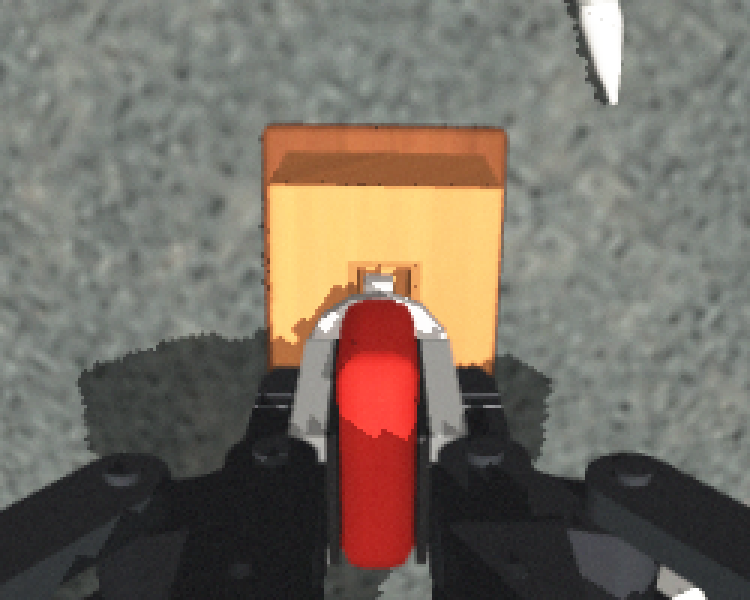

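Tip is in the slot opening at (380,283) with no force, so I'll lower on down.

Emit:
{"op": "drive_tool", "data": {
  "commands": [
    [[-0.3,0.4,3],[0,0,0]],
    [[-0.3,0.4,6],[0,0,0]],
    [[-0.3,0.4,9],[0,0,0]],
    [[-0.3,0.4,12],[0,0,0]],
    [[-0.3,0.4,14],[0,0,0]],
    [[-0.3,0.4,15],[0,0,0]],
    [[-0.3,0.4,15],[0,0,0]]
  ]
}}

```text
clock: 31.05
tcp_pos: [0.5398, 0.2725, 0.0719]
ee_rot: [[-0.57, 0.822, -0.001], [0.822, 0.57, 0.001], [0.001, -0.001, -1.0]]
wrist_force: [0.2, -0.9, -1.3]
width: 0.0114
```

Emit:
{"op": "drive_tool", "data": {
  "commands": [
    [[0,0,0.7],[0,0,0]],
    [[0,0,1.4],[0,0,0]],
    [[0,0,1.8],[0,0,0]],
    [[0,0,1.8],[0,0,0]]
  ]
}}

```text
clock: 31.55
tcp_pos: [0.5399, 0.2726, 0.0709]
ee_rot: [[-0.57, 0.822, -0.001], [0.822, 0.57, 0.0], [0.001, -0.0, -1.0]]
wrist_force: [-1.3, -1.8, 5.9]
width: 0.0112
```

Emit:
{"op": "drive_tool", "data": {
  "claw": 60,
  "commands": [
    [[0,0,0],[0,0,0]],
    [[0,0,0],[0,0,0]],
    [[0,0,0],[0,0,0]],
    [[0,0,0],[0,0,0]],
    [[0,0,-15],[0,0,0]],
    [[0,0,-40],[0,0,0]],
    [[0,0,-80],[0,0,0]],
    [[-40,0,-130],[0,0,0]],
    [[-40,0,-130],[0,0,0]]
  ]
}}

```text
clock: 32.67
tcp_pos: [0.5671, 0.2376, 0.2049]
ee_rot: [[-0.565, 0.825, 0.007], [0.825, 0.565, 0.002], [-0.002, 0.007, -1.0]]
wrist_force: [0.3, 0.3, -0.5]
width: 0.0598
```

Run:
```python
from h import *
from plant import cams
p,C=shot('wrist','w22');m=cams.camera_model('wrist');T=np.load('w22.npz')['T']
cv2.imwrite('pics/w22b.png',cv2.resize(p,None,fx=1.5,fy=1.5))
pi=p.astype(int);b,g,r=[pi[...,i] for i in range(3)]
k=(r>110)&(g<60)&(b<60)&(C[...,2]>.076)&(abs(C[...,0]-.538)<.04)&(abs(C[...,1]-.273)<.04)
Q=np.array([ray(T,a,c,.083,m) for c,a in zip(*np.where(k))]);print('wing',k.sum(),rect(Q),np.percentile(C[k][:,2],[5,50,95]))
s,_=shot('scene','s22');d,_=shot('side','d22')
cv2.imwrite('pics/s22b.png',cv2.resize(s[140:310,170:360],None,fx=4,fy=3.5,interpolation=2))
cv2.imwrite('pics/d22b.png',cv2.resize(d[140:290,180:340],None,fx=5,fy=4,interpolation=2))
```

```text
wing 557 (array([0.5371, 0.2737]), (10.852218627929688, 36.79841613769531), 34.347415924072266) [0.08   0.0825 0.0839]
```

View pics/w22b.png

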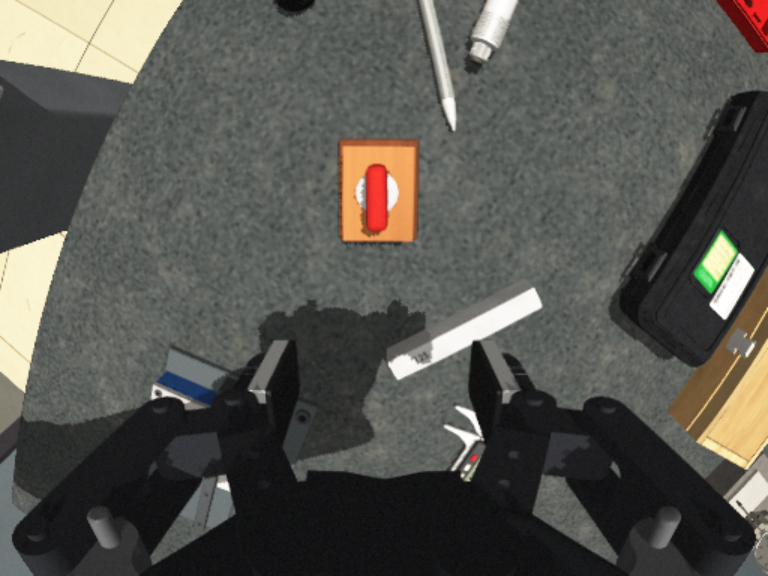

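View pics/d22b.png

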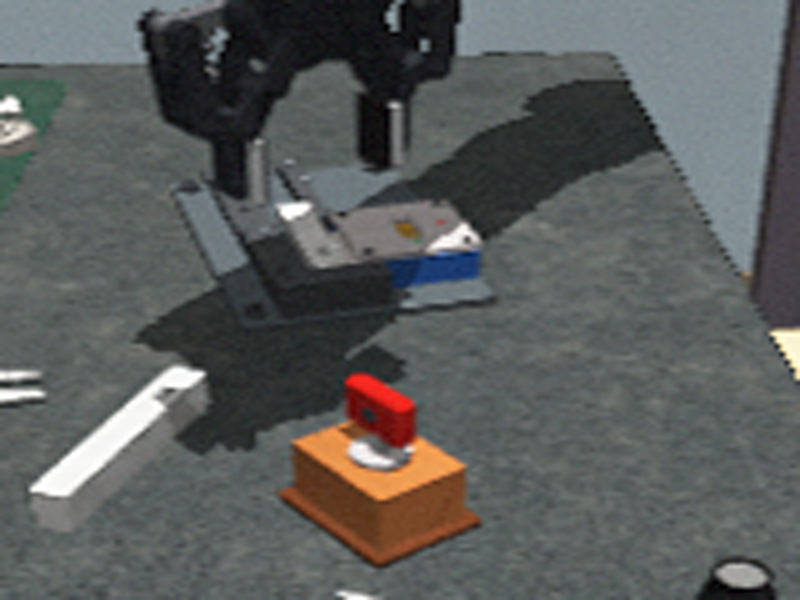

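View pics/s22b.png

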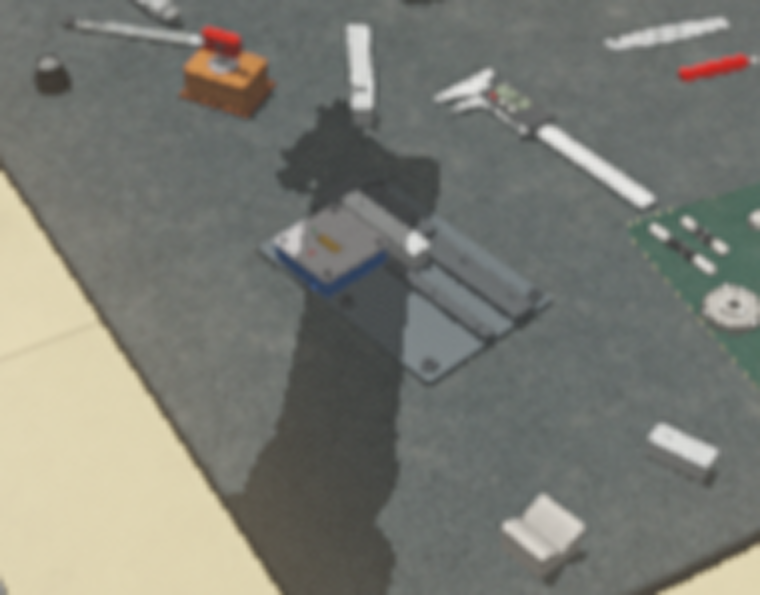

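```bash
python3 -c "
from h import *
delta([.54,-.05,.25],12.2)"
```

```text
t 32.825 shift [-225.5 -183.3  -50.2] rot [-0.001 -0.001  0.393]
```

Emit:
{"op": "drive_tool", "data": {
  "commands": [
    [[0,0,-50],[0,0,0]],
    [[-225,-183,-50],[0,0,0.393]],
    [[-225,-183,-50],[0,0,0.393]],
    [[-225,-183,-50],[0,0,0.393]],
    [[-225,-183,-50],[0,0,0.393]],
    [[-225,-183,-50],[0,0,0.393]],
    [[-225,-183,-50],[0,0,0.393]],
    [[-225,-183,-50],[0,0,0.393]],
    [[-225,-183,-50],[0,0,0.393]]
  ]
}}

```text
clock: 33.95
tcp_pos: [0.5404, -0.0474, 0.2496]
ee_rot: [[-0.215, 0.977, -0.002], [0.977, 0.215, 0.002], [0.002, -0.001, -1.0]]
wrist_force: [0.1, 0.1, -0.1]
width: 0.06
```

Run:
```python
from h import *
from plant import cams
p,C=shot('wrist','w23');m=cams.camera_model('wrist');T=np.load('w23.npz')['T']
cv2.imwrite('pics/w23b.png',cv2.resize(p[40:240,150:400],None,fx=3,fy=3,interpolation=2))
b,g,r=[p[...,i].astype(int) for i in range(3)]
J=np.array([.5523,-.0225]);a=np.radians(12.2);ex=np.array([np.cos(a),np.sin(a)]);ey=np.array([-np.sin(a),np.cos(a)])
X=(C[...,:2]-J)@ex;Y=(C[...,:2]-J)@ey
k=(r>150)&(abs(C[...,2]-.034)<.004)&(X>.006)&(X<.03)&(Y>-.03)&(Y<.1)
n,lab,st,ce=cv2.connectedComponentsWithStats(k.astype(np.uint8));k=lab==1+np.argmax(st[1:,4])
Q=np.array([ray(T,a,c,.034,m) for c,a in zip(*np.where(k))]);c=rect(Q);print('bar',c,(c[0]-J)@ex,(c[0]-J)@ey)
k=(r>b+60)&(g>b+40)&(abs(X+.036)<.03)&(abs(Y-.05)<.03)
Q=np.array([ray(T,a,c,.036,m) for c,a in zip(*np.where(k))]);print('slot',rect(Q))
```

```text
bar (array([0.5589, 0.0204]), (18.282573699951172, 88.70918273925781), 12.957235336303711) 0.015559500997451835 0.0405215974263164
slot (array([0.5068, 0.0182]), (10.146380424499512, 26.166770935058594), 12.084122657775879)
```

View pics/w23b.png

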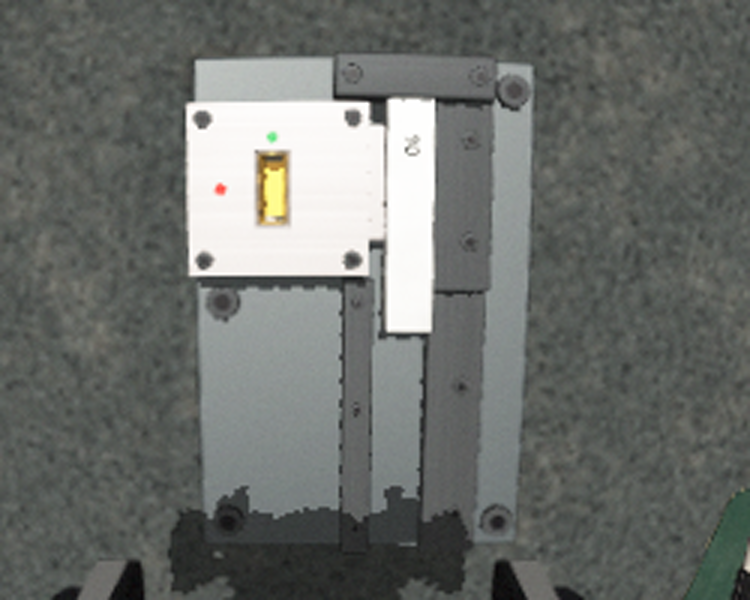

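The slot is aligned at home at (273,188), the jaw is against the bar, the bar is at the stop at (412,97), and the gripper is clear of everything. Handing in.

```bash
python3 -c "
from plant import arm
print(arm.close_job())"
```

```text
the job is handed in; nothing more can be done
None
```

The bar is clamped against the end stop and the key is back in its stand. I handed the job in at about 34 s of the 72 s allowed. The simulator gave no verdict, so the results below rest on my own camera and force measurements.

**What I did:**
- I put the key in the lock until its collar lay on the plate.
- I turned it clockwise until the moment jumped to 0.84 N m at the stop, which drew the jaw back.
- I pushed the bar to the end stop with the fingers closed.
- I turned the key home until it met resistance, then withdrew it and parked it.

**Last checks:**
- **Bar:** its centre measured x 15.6 mm, y 40.5 mm in the jig (16, 40 when fully home), with the jaw visibly against it.
- **Lock:** the slot lies at 12.1° against a jig angle of 12.2°, so it is home.
- **Key:** the wing's top is at z 82.5 mm, as at the start. The wing is about 2 mm from the stand's centre and looks upright.
- **Other things:** the V-block, short bar, long bar and loupe look unmoved in the pictures; I did not measure them. The gripper was clear of everything.

**Disagreements:** the wrist camera and the arm's own position differed by 1 to 2 mm sideways, and I corrected this at each insertion. No check failed.

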